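# Hook the stone-setting holders onto the T-stud rack under the bench lamp

## Robot

A 6-joint arm with a two-finger parallel gripper is mounted at the origin on the work surface. World frame = base frame: x ahead of the robot, y to its left, z up, the work surface at z = 0. Lengths are in m, angles in rad, forces in N, time in s.
With the tool pointing down it reaches from about 0.425 to 1.125 m from the base axis. Payload 14.9 kg.
Tool frame: the origin (TCP) lies midway between the tips of the shut fingers; the grasp point (between the pads) lies 19 mm behind it (r.tcp_to_grasp is the distance from the TCP to the grasp point, in m); z points along the fingers, y is the line along which they close (so a half turn about z gives the same grasp; the last joint's range is limited). The gripper opens to 91 mm and grips with 3 to 60 N. Pads are 32 mm wide; open, the fingers measure 118 mm over their backs; the gripper's body (76 mm by 178 mm) begins 60 mm behind the grasp point.
Start: joints at [1.307, 0.379, 1.734, -0, 1.028, -0.033], TCP at [0.16, 0.681, 0.214] pointing down, gripper open.
Joint ranges: [-2.77, 2.77], [-0.74, 2.19], [0, 2.66], [-1.06, 4.2], [0.31, 2.87], [-3.08, 3.08]. Speed limits (rad/s): [1.89, 1.89, 2.39, 3.14, 3.14, 3.14].

## Interface

Orientations are given as a unit quaternion [x, y, z, w].
In Python, from workcell import r, optics gives the robot as it stands. The module is installed in compiled form; this text tells all that it offers.
- The arm moves only by the tool servo_tool, never from a script. Its argument "increments" is text: rows parted by semicolons, each of 4 numbers parted by spaces: the shift along the tool's x, y, z in mm, then the turn about the tool's z in rad. A call has 1 to 12 rows; each row is the pose to reach, as a shift and turn from the pose commanded when the call began, along the tool's axes at that moment; what a row does not reach only later rows make up. A row lasts 1/12 s, in which the tool goes at most 41.7 mm and 7.16 degrees, less where a joint would pass 70% of its speed; a pose out of reach is approached as far as the arm can. A call with a gripper value outside its range is refused whole. "fingers" is the opening, from 0 (shut) to 1 (fully open), set as the call begins (left out, the last holds). The fingers move at their own pace and stop on an object; "force" is the grip in N (left out, the last holds). Time passes only in rows, so rows that repeat a pose let the fingers close. It gives the time, the measured TCP pose, the force, the opening and the grip force at its end, in the units of the state.
- r.get_state(): the state, without advancing time (a new reading comes with each control period).
- optics.grab_frame(name): name is "side" or "top"; returns a dict with "img" (480x640x3 uint8, red, green, blue), "fx", "fy", "cx", "cy" (pixels), "R" (3x3) and "t" (3): a world point X has camera coordinates R X + t. Camera axes: x right, y down, z forward; pixel columns grow to the right and rows downward; lengths in m; the calibration is good to about 2 mm. A picture is of the moment at which its call begins. There is no depth.
- r.sign_off(): hands the job in; it is judged then, once.
The state is a dict: "clock": time; "qpos": joint angles; "qd": joint speeds; "joint_torque": joint torques, N m; "eef_pos": TCP position; "ee_rot": TCP orientation; "force": force on the tool from outside, world axes, zero at the start; "torque": the same for the moment, N m; "grip_width": finger opening in m; "finger_force": force on a finger pad.
Only numpy, scipy, OpenCV 4.12 (cv2) and the standard library are available. Lean on these libraries where they do the work, as an engineer would, in place of code of your own. Each camera call takes 0.05 s, during which the arm holds its last target. There are 200 camera calls.

## Task

Switch the bench lamp on by pressing the switch hidden under the front lip of its hood, then hook every stone-setting holder on the board onto the rack, one holder to a stud: tilt it so that its oblong eye passes over the stud's wide head and lay it down flat on the rack, so that it cannot lift straight off. When all the holders are hooked and released, press the lamp switch again to turn the lamp off, and leave the other things on the bench where they are.

Things in the scene. Friction and masses are not known exactly. Their poses are not given: they have to be found in the camera images.
- holder0_grip (a point): Centre of the wooden grip block of a loose stone-setting holder (0.12 kg; four identical ones, some may be absent), 26 mm above its underside. Block 28 mm (x) by 18 mm (y), 4 to 41 mm above the underside, small green stone on top to 51 mm. It stands on a 4 mm brass plate, of which a tail 18 mm wide runs under it (x -30 to +30 mm); z up.
- holder0_eye (a point): Centre of that holder's oblong eye, at the plate's underside, 58 mm from the block's centre along the holder's -x. The eye is a through hole 40 mm long (x) by 20 mm wide (y) in a brass nose 38 mm wide that reaches 30 mm from here to either end along x. +x points to the block, z up.
- holder1_grip (a point): The same for another identical holder (may be absent).
- holder1_eye (a point): The same for that holder's eye.
- holder2_grip (a point): The same for another identical holder (may be absent).
- holder2_eye (a point): The same for that holder's eye.
- holder3_grip (a point): The same for another identical holder (may be absent).
- holder3_eye (a point): The same for that holder's eye.
- stud0 (a point): Foot of a T-headed bright metal stud, on its axis, at the top face of the rack's black deck. Round stem 8 mm thick and 20 mm high under the head; the head is a bar 48 mm long (x), 12 mm wide (y), 5 mm thick, its top 25 mm above the deck. x: along the head, z up. Studs stand in a row along y, 75 mm apart.
- stud1 (a point): Another such stud of the same rack, same axes.
- stud2 (a point): Another such stud of the same rack, same axes.
- stud3 (a point): Another such stud of the same rack, same axes.
- rack: The rack, fixed: a flat level deck 190 mm (x) by 285 mm (y), 10 mm high, origin under its centre. The stud row lies along its middle (x = 0), so a hooked holder lies fully on the deck with its block on either side, +x or -x, of its stud.
- lamp_switch (a joint): Travel of the lamp's spring push switch: 0 out, 0.006 m fully pressed (upward); it clicks over when pressed 4.5 mm or more, springs back by itself, and takes 1 N to start and 4 N fully pressed.
- switch_face (a point): Centre of the lower face of the switch, a white round plunger 18 mm across that hangs 24 mm below the level lip of the lamp's hood; the face is 130 mm above the table and is pressed straight up. x points inward under the lip; the lip's front edge, 150 mm wide, lies 14 mm to -x of the plunger, which is midway along it.
- lamp: The black bench lamp, fixed; origin on the table straight below the switch, x inward. Lip 6 mm thick, its underside 154 mm above the table; hood above it to 199 mm, starting 18 mm inward of the lip's front edge. Nothing else hangs below the lip near the switch; the base, 35 mm high, begins 65 mm inward of the origin.
- bangle0: Brass bangle lying on the papered board, 64 mm across, 8 mm high (bystander).
- bangle1: Another such bangle (bystander).
- dish: White ceramic dish, 80 mm across, 22 mm high (bystander).
- pliers: Small pliers lying flat, green handles, about 100 mm long, 12 mm high (bystander).
- jar: Jar 52 mm across, 60 mm high (bystander).
- driver: Screwdriver lying flat, 150 mm long (bystander).
- board: Papered board on which the holders start, 300 mm (x) by 240 mm (y), 6 mm high, fixed; origin under its centre.
Things that resemble listed ones, but are neither listed nor needed, are in the scene too. Leave any pink look-alike of the part that bears holder3_grip alone.

How it is judged:
On the way, in this order (a step that is already met when the one before it is completed fails the run):
1. the lamp switch is pressed (lamp on) (value of joint lamp_switch above 0.0045 m), for 0.05 s.
2. the lamp switch is let out again and every holder present is hooked under the head of a stud, one to a stud, flat on the rack, and released (value of joint lamp_switch below 0.002 m and ((horizontal distance between holder0_eye and stud0 below 0.019 m and z of holder0_eye in the frame of stud0 between -0.006 and 0.006 m and angle between holder0_eye's own z axis and vertical below 0.09 rad) or (horizontal distance between holder0_eye and stud1 below 0.019 m and z of holder0_eye in the frame of stud1 between -0.006 and 0.006 m and angle between holder0_eye's own z axis and vertical below 0.09 rad) or (horizontal distance between holder0_eye and stud2 below 0.019 m and z of holder0_eye in the frame of stud2 between -0.006 and 0.006 m and angle between holder0_eye's own z axis and vertical below 0.09 rad) or (horizontal distance between holder0_eye and stud3 below 0.019 m and z of holder0_eye in the frame of stud3 between -0.006 and 0.006 m and angle between holder0_eye's own z axis and vertical below 0.09 rad)) and ((horizontal distance between holder1_eye and stud0 below 0.019 m and z of holder1_eye in the frame of stud0 between -0.006 and 0.006 m and angle between holder1_eye's own z axis and vertical below 0.09 rad) or (horizontal distance between holder1_eye and stud1 below 0.019 m and z of holder1_eye in the frame of stud1 between -0.006 and 0.006 m and angle between holder1_eye's own z axis and vertical below 0.09 rad) or (horizontal distance between holder1_eye and stud2 below 0.019 m and z of holder1_eye in the frame of stud2 between -0.006 and 0.006 m and angle between holder1_eye's own z axis and vertical below 0.09 rad) or (horizontal distance between holder1_eye and stud3 below 0.019 m and z of holder1_eye in the frame of stud3 between -0.006 and 0.006 m and angle between holder1_eye's own z axis and vertical below 0.09 rad)) and ((horizontal distance between holder2_eye and stud0 below 0.019 m and z of holder2_eye in the frame of stud0 between -0.006 and 0.006 m and angle between holder2_eye's own z axis and vertical below 0.09 rad) or (horizontal distance between holder2_eye and stud1 below 0.019 m and z of holder2_eye in the frame of stud1 between -0.006 and 0.006 m and angle between holder2_eye's own z axis and vertical below 0.09 rad) or (horizontal distance between holder2_eye and stud2 below 0.019 m and z of holder2_eye in the frame of stud2 between -0.006 and 0.006 m and angle between holder2_eye's own z axis and vertical below 0.09 rad) or (horizontal distance between holder2_eye and stud3 below 0.019 m and z of holder2_eye in the frame of stud3 between -0.006 and 0.006 m and angle between holder2_eye's own z axis and vertical below 0.09 rad)) and ((horizontal distance between holder3_eye and stud0 below 0.019 m and z of holder3_eye in the frame of stud0 between -0.006 and 0.006 m and angle between holder3_eye's own z axis and vertical below 0.09 rad) or (horizontal distance between holder3_eye and stud1 below 0.019 m and z of holder3_eye in the frame of stud1 between -0.006 and 0.006 m and angle between holder3_eye's own z axis and vertical below 0.09 rad) or (horizontal distance between holder3_eye and stud2 below 0.019 m and z of holder3_eye in the frame of stud2 between -0.006 and 0.006 m and angle between holder3_eye's own z axis and vertical below 0.09 rad) or (horizontal distance between holder3_eye and stud3 below 0.019 m and z of holder3_eye in the frame of stud3 between -0.006 and 0.006 m and angle between holder3_eye's own z axis and vertical below 0.09 rad)) and horizontal distance between holder0_eye and holder1_eye above 0.04 m and horizontal distance between each of holder0_eye, holder1_eye and holder2_eye above 0.04 m and horizontal distance between each of holder0_eye, holder1_eye, holder2_eye and holder3_eye above 0.04 m and contact force between the fingers and holder0 below 0.2 N and contact force between the fingers and holder1 below 0.2 N and contact force between the fingers and holder2 below 0.2 N and contact force between the fingers and holder3 below 0.2 N), for 0.3 s.
3. the lamp switch is pressed again (lamp off) (value of joint lamp_switch above 0.0045 m), for 0.05 s.
At the end, for the whole second after the job is handed in: Every holder present lies flat on the rack (within 0.09 rad of level, underside within 6 mm of the deck) with its eye around the stem of a stud and under its head (eye centre within 19 mm of the stem), one holder to a stud, at rest and released, and the switch is let out (all of step 2 and linear speed of each of holder0, holder1, holder2, holder3 below 0.02 m/s); the robot touches nothing.
It fails at once if a bystander (bangle, dish, pliers, jar or screwdriver) is moved more than 5 cm (distance of any of bangle0, bangle1, dish, pliers, jar, driver from where it was at the start of the episode above 0.05 m).
Of holder0, holder1, holder2, holder3 only 3 to 4 are there at a start; the rules pass over those that are not, and their reading is None.
At some moment in a run one of holder0, holder1, holder2, holder3 may be knocked a few centimetres aside while the robot is not near it.
Once in a run the grip may slacken for a moment while it holds something.
It also fails if it takes over 210 s, if anything falls off the work surface, if the arm or the gripper's body presses on something with over 40 N, if the wrist force passes 120 N, or if a joint passes its speed limit or range.

## Working session

There is one attempt and no reset: what is moved stays moved. The work goes in short steps, Python scripts to look and compute and a tool call to move; the robot and the scene stay as the last step left them, time stands still between calls to the robot, and variables do not carry over. Pictures are saved under pics/ and viewed, at most 14 in all, crops included, and the job is handed in when it is done.

Besides the shell and the picture viewer there is one more tool, called after ">>>" as name(argument=value, ...), one argument or row to a line, values as JSON. servo_tool: Moves the arm, as the interface text tells. Its arguments: {"type":"object","properties":{"increments":{"type":"string"},"fingers":{"type":"number"},"force":{"type":"number"}},"required":["increments"]}

```bash
mkdir -p pics; cat > h.py <<'E'
import numpy as np, cv2
from workcell import r, optics
from scipy.spatial.transform import Rotation as Ro
def ray(f,u,v,z):
    R=np.array(f["R"]);t=np.array(f["t"]);c=-R.T@t
    d=R.T@np.array([(u-f["cx"])/f["fx"],(v-f["cy"])/f["fy"],1.]);s=(z-c[2])/d[2]
    return c+s*d
def proj(f,X):
    p=np.array(f["R"])@np.array(X)+np.array(f["t"]);return p[0]/p[2]*f["fx"]+f["cx"],p[1]/p[2]*f["fy"]+f["cy"]
def save(n,img):cv2.imwrite("pics/"+n+".png",cv2.cvtColor(img,cv2.COLOR_RGB2BGR))
E
python3 - <<'E'
from h import *
for n in("top","side"):
    f=optics.grab_frame(n);save(n+"0",f["img"]);print(n,f["fx"],f["cx"],f["cy"],np.round(-np.array(f["R"]).T@np.array(f["t"]),3),np.round(f["R"],2).tolist())
s=r.get_state();print(s["eef_pos"],s["ee_rot"],s["grip_width"],s["clock"],r.tcp_to_grasp)
print(Ro.from_quat(s["ee_rot"]).as_matrix().round(3))
E
```

```text
top 433.9496196453942 315.95546680199834 242.26549915300185 [0.435 0.004 1.131] [[0.01, -1.0, -0.01], [-1.0, -0.01, -0.07], [0.07, 0.01, -1.0]]
side 476.26038321915496 319.68110818845827 243.07243052315187 [ 0.34  -0.998  0.786] [[0.99, -0.17, -0.02], [-0.11, -0.55, -0.83], [0.13, 0.82, -0.56]]
[0.16004498 0.6810963  0.21334639] [ 1.15154969e-01  9.93347411e-01 -4.99315698e-04 -7.42248418e-05] 0.09107529952645703 0.1 0.0188
[[-0.973  0.229 -0.   ]
 [ 0.229  0.973 -0.001]
 [ 0.    -0.001 -1.   ]]
```

View pics/top0.png

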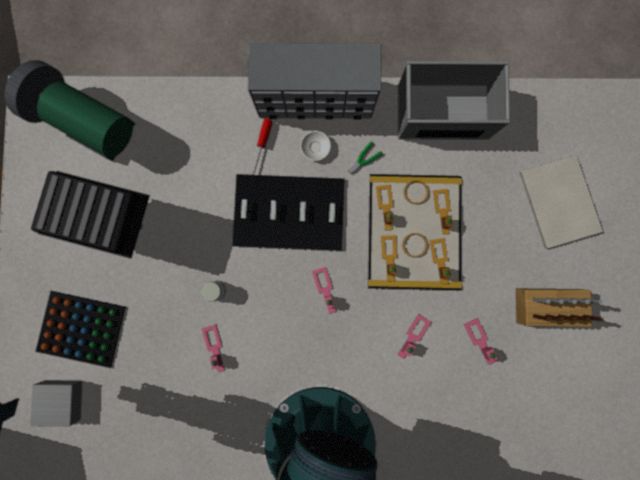

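View pics/side0.png

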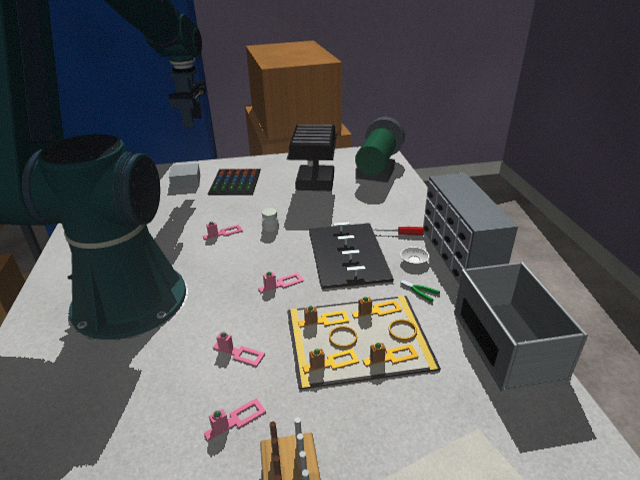

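The holders on the board are yellow, with blocks at top-view (390,218), (447,225), (390,270) and (445,275). Four pink look-alikes lie at (325,290), (213,345), (415,335) and (480,340), and I leave those alone. The stud heads are at (243,210), (273,210), (302,210) and (332,212), and the lamp hood is at (90,213). Next I enlarge the board and rack, the lamp, and the gripper.

```bash
cat > m.py <<'E'
from h import *
f=optics.grab_frame("top");g=optics.grab_frame("side")
a=f["img"];b=g["img"]
def cr(i,x,y,w,h,W,H):return cv2.resize(i[y:y+h,x:x+w],(W,H),interpolation=cv2.INTER_CUBIC)
save("c1",np.vstack([cr(a,225,165,250,135,800,432),np.hstack([cr(a,20,150,140,120,196,168),cr(b,270,105,90,100,200,168),cr(b,150,20,80,130,204,168),cr(b,285,285,160,110,200,168)])]))
hs=cv2.cvtColor(a,cv2.COLOR_RGB2HSV)
m=((hs[...,2]>150)).astype(np.uint8);m[:,:236]=0;m[:,345:]=0;m[:195]=0;m[230:]=0
n,l,s,c=cv2.connectedComponentsWithStats(m)
for i in range(1,n):
    if s[i,4]>20: print("stud",s[i].tolist(),c[i].round(1),ray(f,*c[i],.035).round(4), ray(f,c[i][0],s[i,1],.035).round(3),ray(f,c[i][0],s[i,1]+s[i,3],.035).round(3))
d=(a.max(2)<40).astype(np.uint8)
n,l,s,c=cv2.connectedComponentsWithStats(d)
for i in range(1,n):
    if s[i,4]>300: print("dark",s[i].tolist(),c[i].round(1))
E
python3 m.py
```

```text
stud [242, 200, 4, 17, 32] [243.2 208. ] [0.5932 0.1993 0.035 ] [0.614 0.2   0.035] [0.57  0.199 0.035]
stud [272, 202, 2, 16, 30] [272.5 209. ] [0.5909 0.1246 0.035 ] [0.609 0.125 0.035] [0.568 0.124 0.035]
stud [301, 204, 3, 16, 23] [301.8 211.3] [0.5857 0.0499 0.035 ] [0.604 0.05  0.035] [0.563 0.05  0.035]
dark [16, 61, 119, 99, 2488] [ 68.6 107.5]
dark [411, 65, 93, 27, 1746] [455.1  74.4]
dark [251, 91, 129, 28, 1843] [313.5 105.3]
dark [401, 124, 106, 15, 1373] [451.2 130.7]
dark [33, 172, 116, 85, 3731] [101.7 216.2]
dark [233, 175, 111, 75, 7058] [288.7 212.3]
dark [37, 292, 89, 75, 3546] [ 83.1 329.2]
dark [71, 382, 11, 42, 352] [ 75.9 401.6]
dark [265, 395, 112, 85, 5725] [327.4 436.8]
```

View pics/c1.png

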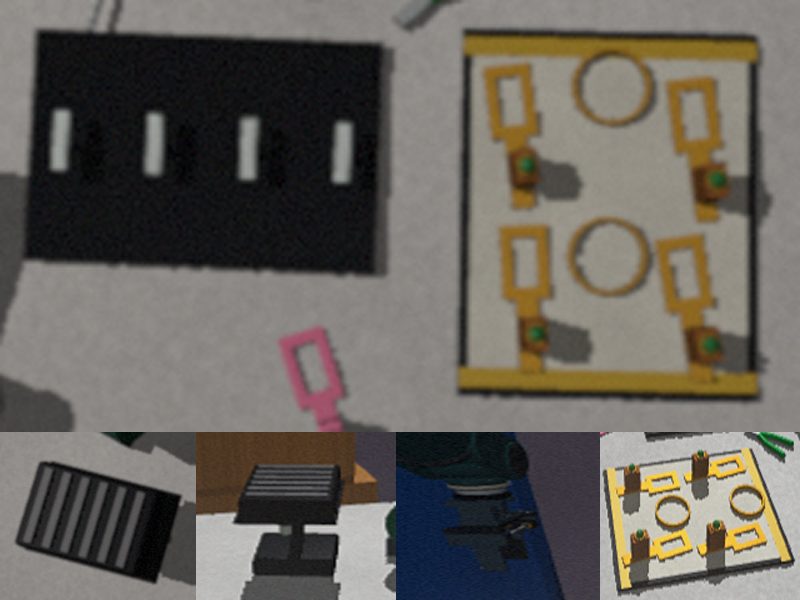

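The crop shows the four studs and the four yellow holders, with all their blocks toward the robot. Of the yellow (metal and wood) and pink candidates, the yellow ones on the board fit the description. The lamp's lip faces −y, and the plunger shows under it near side (310,160). Now I measure everything.

```bash
cat > m2.py <<'E'
from h import *
def holders(f,z0=.006,box=None):
    a=f["img"];hs=cv2.cvtColor(a,cv2.COLOR_RGB2HSV)
    x0,y0,x1,y1=box or (365,170,470,295)
    K=4;a4=cv2.resize(a[y0:y1,x0:x1],None,fx=K,fy=K,interpolation=cv2.INTER_CUBIC);h4=cv2.cvtColor(a4,cv2.COLOR_RGB2HSV)
    px=lambda c:((c[0]+.5)/K-.5+x0,(c[1]+.5)/K-.5+y0)
    g=((h4[...,0]>40)&(h4[...,0]<85)&(h4[...,1]>90)).astype(np.uint8)
    n,l,s,c=cv2.connectedComponentsWithStats(g)
    st=[ray(f,*px(c[i]),z0+.049)[:2] for i in range(1,n) if 40<s[i,4]<1500]
    y=((h4[...,0]>10)&(h4[...,0]<32)&(h4[...,1]>110)).astype(np.uint8)
    cs,hi=cv2.findContours(y,cv2.RETR_CCOMP,cv2.CHAIN_APPROX_NONE);E=[]
    for i,q in enumerate(cs):
        ar=cv2.contourArea(q)
        if hi[0][i][3]>=0 and 500<ar<3500:
            (cx,cy),wh,an=cv2.minAreaRect(q)
            if max(wh)/min(wh)<1.4: continue
            M=cv2.moments(q);E.append(ray(f,*px((M['m10']/M['m00'],M['m01']/M['m00'])),z0+.002)[:2])
    return st,E
if __name__=="__main__":
    f=optics.grab_frame("top");g=optics.grab_frame("side")
    st,E=holders(f)
    for s in st:
        for e in E:
            d=np.linalg.norm(s-e)
            if d<.075: print("holder grip",s.round(4),"eye",e.round(4),"d",d.round(4),"ang eye->grip",np.degrees(np.arctan2(*(s-e)[::-1])).round(1))
    print(len(st),len(E))
    a=f["img"]; m=(a.min(2)>75).astype(np.uint8);m[:,:237]=0;m[:,341:]=0;m[:192]=0;m[228:]=0
    n,l,s,c=cv2.connectedComponentsWithStats(m)
    for i in range(1,n):
        if s[i,4]>30:
            w=a.sum(2)*(l==i); v,u=np.nonzero(w);w=w[v,u];print("stud",ray(f,(u*w).sum()/w.sum(),(v*w).sum()/w.sum(),.035).round(4),s[i].tolist())
    d=(a.max(2)<40).astype(np.uint8);d[:,:225]=0;d[:,346:]=0;d[:170]=0;d[255:]=0
    q=max(cv2.findContours(d,0,1)[0],key=cv2.contourArea);R=cv2.minAreaRect(q);P=[ray(f,*p,.01)[:2] for p in cv2.boxPoints(R)]
    print("rack",np.mean(P,0).round(4),[p.round(3).tolist() for p in P])
    d=(a.max(2)<100).astype(np.uint8);hs=cv2.cvtColor(a,cv2.COLOR_RGB2HSV);d=((a.max(2)<40)).astype(np.uint8);d[:,:25]=0;d[:,155:]=0;d[:165]=0;d[262:]=0
    q=cv2.convexHull(max(cv2.findContours(d,0,1)[0],key=cv2.contourArea));print("lamp hull px",cv2.approxPolyDP(q,3,True)[:,0].tolist())
    for p in cv2.approxPolyDP(q,3,True)[:,0]: print(p,"lip",ray(f,*p,.16)[:2].round(3),"hoodtop",ray(f,*p,.199)[:2].round(3))
    b=g["img"][150:172,285:345];save("sw",cv2.resize(g["img"][140:180,280:345],(780,480),interpolation=cv2.INTER_CUBIC))
    print("plunger guess",ray(g,310,160,.133))
E
python3 m2.py
```

```text
holder grip [ 0.5725 -0.1695] eye [ 0.4992 -0.1749] d 0.0735 ang eye->grip 4.2
holder grip [ 0.5725 -0.1695] eye [ 0.6305 -0.164 ] d 0.0582 ang eye->grip -174.6
holder grip [ 0.5621 -0.3172] eye [ 0.4912 -0.3035] d 0.0722 ang eye->grip -11.0
holder grip [ 0.5621 -0.3172] eye [ 0.6201 -0.3124] d 0.0581 ang eye->grip -175.2
holder grip [ 0.4414 -0.1763] eye [ 0.4992 -0.1749] d 0.0578 ang eye->grip -178.6
holder grip [ 0.434  -0.3106] eye [ 0.4912 -0.3035] d 0.0577 ang eye->grip -172.9
4 4
stud [0.5928 0.1988 0.035 ] [241, 199, 6, 20, 102]
stud [0.5893 0.1239 0.035 ] [270, 200, 6, 20, 104]
stud [0.587 0.049 0.035] [300, 202, 6, 19, 101]
stud [ 0.5838 -0.0258  0.035 ] [329, 203, 6, 19, 102]
rack [0.5874 0.086 ] [[0.5, 0.23], [0.687, 0.225], [0.674, -0.06], [0.488, -0.052]]
lamp hull px [[50, 172], [148, 196], [130, 256], [33, 229]]
[ 50 172] lip [0.655 0.619] hoodtop [0.646 0.594]
[148 196] lip [0.601 0.393] hoodtop [0.594 0.378]
[130 256] lip [0.465 0.429] hoodtop [0.464 0.412]
[ 33 229] lip [0.524 0.651] hoodtop [0.52  0.625]
plunger guess [0.5401329  0.45690422 0.133     ]
```

View pics/sw.png

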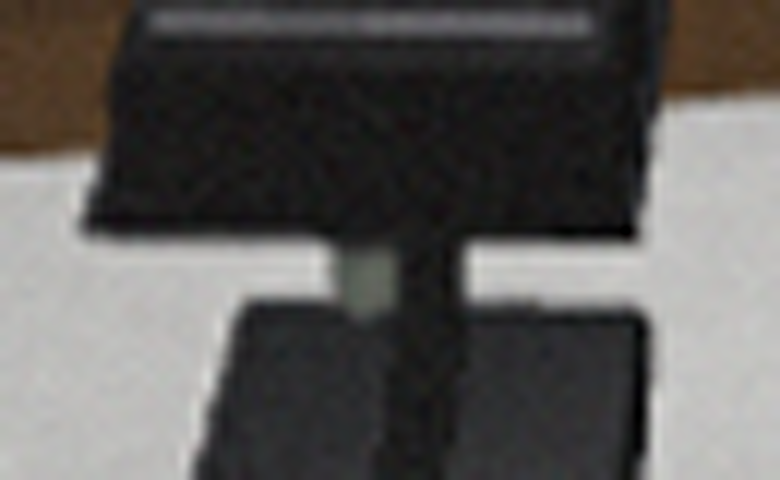

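The white plunger shows at crop (365,318), which is side (310.4,166). Now I cross-check it against the lip, and write a move calculator.

```bash
cat > go.py <<'E'
# usage: go.py x y z axisdeg  -> increments for TCP target, tool x along world angle axisdeg (from measured pose)
from h import *; import sys
def inc(p,deg,s=None):
    s=s or r.get_state();R=Ro.from_quat(s["ee_rot"]).as_matrix()
    d=R.T@(np.array(p)-s["eef_pos"])*1000
    t=np.radians(deg);c=R[:2,0];cur=np.arctan2(c[1],c[0])
    dt=-((t-cur+np.pi)%(2*np.pi)-np.pi)
    return d.round(1).tolist(),round(float(dt),3),"rows",int(max(np.linalg.norm(d)/41.7,abs(dt)/.125))+1
if __name__=="__main__":
    v=list(map(float,sys.argv[1:]));s=r.get_state()
    print(s["clock"],s["eef_pos"].round(4),"q6",np.round(s["qpos"],2)[5])
    for i in range(0,len(v),4): print(inc(v[i:i+3],v[i+3]))
E
python3 - <<'E'
from h import *
g=optics.grab_frame("side");f=optics.grab_frame("top")
for v in(164,165,166):print(ray(g,310,v,.13).round(3))
print(proj(g,[.536,.425,.13]))
for P in([.601,.393,.154],[.465,.429,.154]):print(proj(g,P))
a=g["img"]
for u,v in((287,159.5),(333,159.8)):print(ray(g,u,v,.154).round(3))
E
python3 go.py .572 -.1695 .15 185 .572 -.1695 .019 185
```

```text
[0.536 0.432 0.13 ]
[0.535 0.424 0.13 ]
[0.534 0.417 0.13 ]
(np.float64(310.24924459971544), np.float64(164.89894356293513))
(np.float64(331.54680087589094), np.float64(160.29448231364154))
(np.float64(288.11327981833296), np.float64(159.52130563887323))
[0.461 0.43  0.154]
[0.606 0.396 0.154]
0.4 [0.1601 0.6814 0.2138] q6 -0.03
([-595.6, -734.1, 63.9], -0.318, 'rows', 23)
([-595.6, -734.1, 194.9], -0.318, 'rows', 24)
```

>>> servo_tool(
  increments="-596 -734 40 -0.325; -596 -734 40 -0.325; -596 -734 40 -0.325; -596 -734 40 -0.325; -596 -734 40 -0.325; -596 -734 40 -0.325; -596 -734 40 -0.325; -596 -734 40 -0.325; -596 -734 40 -0.325; -596 -734 40 -0.325; -596 -734 40 -0.325; -596 -734 40 -0.325",
  fingers=0.5,
)

```text
clock: 1.4
eef_pos: [0.3784, 0.2301, 0.1931]
ee_rot: [-0.047, 0.999, 0.0, 0.0]
force: [0.7, 0.8, 0.6]
grip_width: 0.0456
finger_force: 0.0
```

```bash
python3 go.py .5725 -.1695 .1 185.4 .5725 -.1695 .016 185.4
```

```text
1.4 [0.3784 0.2301 0.1931] q6 -1.17
([-155.4, -416.2, 93.0], 0.0, 'rows', 11)
([-155.4, -416.2, 177.0], 0.0, 'rows', 12)
```

>>> servo_tool(
  increments="-155 -416 90 0; -155 -416 90 0; -155 -416 90 0; -155 -416 90 0; -155 -416 90 0; -155 -416 90 0; -155 -416 90 0; -155 -416 90 0; -155 -416 90 0; -155 -416 90 0; -155 -416 90 0; -155 -416 90 0",
)

```text
clock: 2.4
eef_pos: [0.5736, -0.1725, 0.102]
ee_rot: [-0.046, 0.999, -0.0, 0.001]
force: [-0.9, -0.1, -0.0]
grip_width: 0.0455
finger_force: 0.0
```

```bash
python3 go.py .5725 -.1695 .016 185.4
```

```text
2.4 [ 0.5736 -0.1725  0.102 ] q6 -1.99
([0.9, 3.1, 86.0], -0.003, 'rows', 3)
```

>>> servo_tool(
  increments="0 2 40 0; 0 2 70 0; 0 2 86 0; 0 2 86 0; 0 2 86 0",
)

```text
clock: 2.82
eef_pos: [0.5709, -0.1654, 0.0166]
ee_rot: [-0.047, 0.999, 0.0, -0.001]
force: [0.8, -0.7, 0.0]
grip_width: 0.0454
finger_force: 0.0
```

>>> servo_tool(
  increments="0 0 0 0; 0 0 0 0; 0 0 0 0; 0 0 0 0; 0 0 0 0; 0 0 0 0",
  fingers=0,
  force=60,
)

```text
clock: 3.32
eef_pos: [0.5718, -0.1659, 0.0177]
ee_rot: [-0.047, 0.999, -0.0, 0.001]
force: [-2.3, 0.4, 10.2]
grip_width: 0.0178
finger_force: 60.0
```

>>> servo_tool(
  increments="0 0 -10 0; 0 0 -40 0; 0 0 -80 0; 0 0 -120 0; 0 0 -120 0; 0 0 -120 0",
)

```text
clock: 3.82
eef_pos: [0.5726, -0.1661, 0.1397]
ee_rot: [-0.047, 0.999, -0.001, 0.002]
force: [-0.2, 0.2, -1.9]
grip_width: 0.0176
finger_force: 60.0
```

```bash
cat >s.py <<'E'
from h import *; import sys
s=r.get_state();print(s["clock"],s["eef_pos"].round(4),s["grip_width"].round(4) if hasattr(s["grip_width"],'round') else s["grip_width"],np.round(s["force"],1),s["finger_force"])
E
python3 s.py; python3 - <<'E'
from h import *
f=optics.grab_frame("top");g=optics.grab_frame("side")
save("g1",np.hstack([cv2.resize(f["img"][150:300,340:490],(400,400)),cv2.resize(g["img"][220:380,260:420],(400,400))]))
E
python3 go.py .517 .343 .18 256.8
```

```text
3.8167 [ 0.5726 -0.1661  0.1397] 0.01763025560524377 [-0.2  0.2 -1.9] 59.998451471328735
3.9167 [ 0.5707 -0.1655  0.1365] q6 -1.99
([5.6, 511.3, -43.4], -1.246, 'rows', 13)
```

View pics/g1.png

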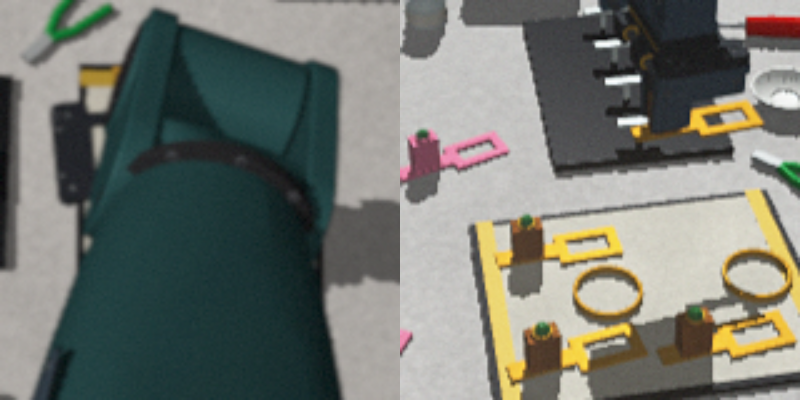

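The holder is held level. Next I carry it to a point 60 mm in front of the lamp, with the nose pointing inward.

```bash
python3 go.py .503 .285 .115 256.8
```

```text
3.9167 [ 0.5707 -0.1655  0.1365] q6 -1.99
([25.0, 454.8, 21.6], -1.246, 'rows', 11)
```

>>> servo_tool(
  increments="25 455 20 -1.246; 25 455 20 -1.246; 25 455 20 -1.246; 25 455 20 -1.246; 25 455 20 -1.246; 25 455 20 -1.246; 25 455 20 -1.246; 25 455 20 -1.246; 25 455 20 -1.246; 25 455 20 -1.246; 25 455 20 -1.246; 25 455 20 -1.246",
)

```text
clock: 4.92
eef_pos: [0.5016, 0.2897, 0.1151]
ee_rot: [-0.623, 0.782, 0.0, -0.001]
force: [0.8, -0.7, -1.5]
grip_width: 0.018
finger_force: 60.0
```

>>> servo_tool(
  increments="0 0 0 0; 0 0 0 0",
)

```text
clock: 5.08
eef_pos: [0.5026, 0.2844, 0.1154]
ee_rot: [-0.621, 0.784, 0.0, -0.001]
force: [0.1, 0.4, -2.4]
grip_width: 0.0175
finger_force: 60.0
```

```bash
python3 go.py .517 .344 .115 256.8 .517 .344 .144 256.8; python3 s.py
```

```text
5.0833 [0.5026 0.2844 0.1154] q6 -2.44
([-61.3, -0.5, 0.3], 0.0, 'rows', 2)
([-61.3, -0.4, -28.7], 0.0, 'rows', 2)
5.0833 [0.5026 0.2844 0.1154] 0.017458927298866955 [ 0.1  0.4 -2.4] 59.998177886009216
```

>>> servo_tool(
  increments="-30 0 0 0; -61 0 0 0; -61 0 0 0; -61 0 0 0; -61 0 -15 0; -61 0 -20 0; -61 0 -23 0; -61 0 -23 0; -61 0 -23 0",
)

```text
clock: 5.83
eef_pos: [0.5174, 0.3435, 0.1394]
ee_rot: [-0.621, 0.784, -0.0, -0.0]
force: [0.6, -1.0, -3.7]
grip_width: 0.0178
finger_force: 60.0
```

>>> servo_tool(
  increments="0 0 -2 0; 0 0 -4 0; 0 0 -4 0; 0 0 -4 0",
)

```text
clock: 6.17
eef_pos: [0.5171, 0.3441, 0.1435]
ee_rot: [-0.621, 0.784, -0.0, -0.0]
force: [0.3, -2.7, -5.0]
grip_width: 0.0174
finger_force: 60.0
```

>>> servo_tool(
  increments="0 0 -2 0; 0 0 -2 0; 0 0 -2 0",
)

```text
clock: 6.42
eef_pos: [0.5174, 0.3444, 0.1455]
ee_rot: [-0.621, 0.784, 0.0, -0.0]
force: [2.9, 1.4, -10.3]
grip_width: 0.0175
finger_force: 60.0
```

```bash
python3 s.py; python3 - <<'E'
from h import *
f=optics.grab_frame("top");g=optics.grab_frame("side")
save("p1",np.hstack([cv2.resize(f["img"][150:300,20:220],(400,300)),cv2.resize(g["img"][105:205,250:370],(400,300),interpolation=cv2.INTER_CUBIC)]))
E
```

```text
6.4167 [0.5174 0.3444 0.1455] 0.01754131134102153 [  2.9   1.4 -10.3] 59.9965363740921
```

View pics/p1.png

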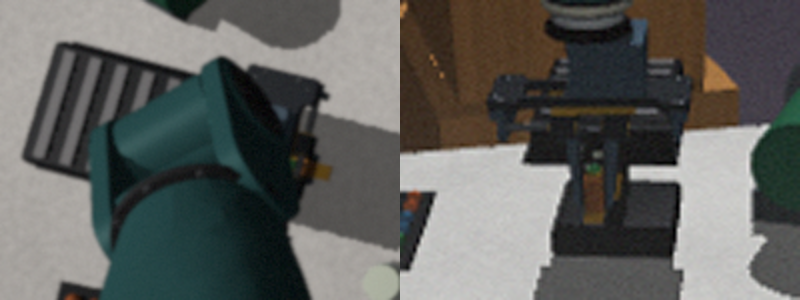

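The force reached about −10 N with the switch bottomed out, so the press worked. Now I back out.

>>> servo_tool(
  increments="0 0 15 0; 0 0 30 0; 0 0 30 0; 40 0 30 0; 80 0 30 0; 110 0 30 0; 110 0 30 0; 110 0 30 0",
)

```text
clock: 7.18
eef_pos: [0.4928, 0.2365, 0.117]
ee_rot: [-0.62, 0.784, -0.0, 0.001]
force: [-0.0, 0.6, -1.5]
grip_width: 0.0174
finger_force: 60.0
```

```bash
cat > k.py <<'E'
# k.py stud g Gz [g Gz ...] : increments so that grasp point is g mm along nose dir from stem, Gz mm above deck
from go import *
S=[[.5928,.1988],[.5893,.1239],[.587,.049],[.5838,-.0258]];AL=-2.3
if __name__=="__main__":
    v=list(map(float,sys.argv[1:]));k=int(v[0]);a=np.radians(AL);s=r.get_state()
    print(s["clock"],s["eef_pos"].round(4),np.round(s["force"],1),"q6",np.round(s["qpos"][5],2))
    for i in range(1,len(v),2):
        p=np.append(np.array(S[k])+v[i]/1e3*np.array([np.cos(a),np.sin(a)]),(v[i+1]+10)/1e3-.0188)
        print(p.round(4),inc(p,180+AL,s))
E
python3 k.py 0 -135 110 -135 40; python3 s.py
```

```text
7.1833 [0.4928 0.2365 0.117 ] [-0.   0.6 -1.5] q6 -2.5
[0.4579 0.2042 0.1012] ([39.4, 26.5, 15.7], 1.379, 'rows', 12)
[0.4579 0.2042 0.0312] ([39.5, 26.6, 85.7], 1.379, 'rows', 12)
7.1833 [0.4928 0.2365 0.117 ] 0.017417050269815524 [-0.   0.6 -1.5] 59.99939024448395
```

>>> servo_tool(
  increments="39 26 16 1.38; 39 26 16 1.38; 39 26 16 1.38; 39 26 16 1.38; 39 26 16 1.38; 39 26 16 1.38; 39 26 16 1.38; 39 26 16 1.38; 39 26 16 1.38; 39 26 16 1.38; 39 26 16 1.38; 39 26 16 1.38",
)

```text
clock: 8.18
eef_pos: [0.4591, 0.2063, 0.1006]
ee_rot: [0.023, 1.0, 0.0, 0.001]
force: [0.5, 0.4, -0.5]
grip_width: 0.0174
finger_force: 60.0
```

>>> servo_tool(
  increments="0 0 0 0; 0 0 0 0",
)

```text
clock: 8.35
eef_pos: [0.4586, 0.2058, 0.1002]
ee_rot: [0.018, 1.0, 0.0, 0.0]
force: [0.1, -0.5, -1.9]
grip_width: 0.0178
finger_force: 60.0
```

```bash
python3 k.py 0 -135 40 -104 40 -104 46 -85 78
```

```text
8.35 [0.4586 0.2058 0.1002] [ 0.1 -0.5 -1.9] q6 -1.16
[0.4579 0.2042 0.0312] ([0.7, -1.6, 69.0], 0.005, 'rows', 2)
[0.4889 0.203  0.0312] ([-30.3, -1.8, 69.0], 0.005, 'rows', 2)
[0.4889 0.203  0.0372] ([-30.3, -1.8, 63.0], 0.005, 'rows', 2)
[0.5079 0.2022 0.0692] ([-49.3, -1.8, 31.0], 0.005, 'rows', 2)
```

Now I lower it, slide the nose under the head, ease the grip, and raise it to tilt.

>>> servo_tool(
  increments="0 -2 40 0; 0 -2 69 0; 0 -2 69 0; -15 -2 69 0; -30 -2 69 0; -30 -2 69 0; -30 -2 69 0",
)

```text
clock: 8.93
eef_pos: [0.489, 0.2023, 0.032]
ee_rot: [0.019, 1.0, 0.0, 0.001]
force: [-0.2, -0.1, -1.2]
grip_width: 0.0181
finger_force: 60.0
```

>>> servo_tool(
  increments="0 0 -2 0; 0 0 -6 0; -3 0 -11 0; -6 0 -16 0; -9 0 -21 0; -12 0 -26 0; -15 0 -31 0; -19 0 -38 0; -19 0 -38 0; -19 0 -38 0",
  force=15,
)

```text
clock: 9.77
eef_pos: [0.5077, 0.2014, 0.0694]
ee_rot: [0.02, 1.0, 0.0, 0.001]
force: [0.2, -0.2, -1.6]
grip_width: 0.0181
finger_force: 15.0
```

```bash
python3 k.py 0 -115 78 -135 105; python3 - <<'E'
from h import *
g=optics.grab_frame("side")
save("t1",cv2.resize(g["img"][200:300,280:420],(700,500),interpolation=cv2.INTER_CUBIC))
E
```

```text
9.7667 [0.5077 0.2014 0.0694] [ 0.2 -0.2 -1.6] q6 -1.2
[0.4779 0.2034 0.0692] ([29.9, 0.8, 0.2], 0.0, 'rows', 1)
[0.4579 0.2042 0.0962] ([49.9, 0.8, -26.9], 0.0, 'rows', 2)
```

View pics/t1.png

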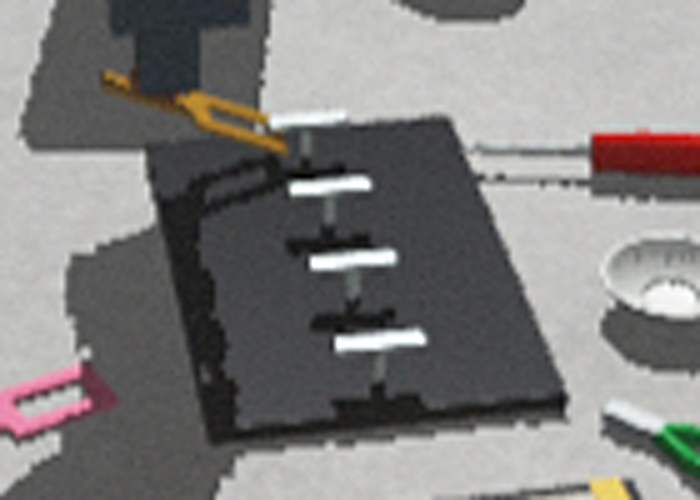

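The nose is tilted down under the head, with the tail at crop (105,75) and the tip at (285,150). I tighten the grip, back out, and check the tilt.

>>> servo_tool(
  increments="15 0 0 0; 30 0 0 0; 30 0 0 0; 30 0 -35 0; 30 0 -35 0; 30 0 -35 0",
  force=40,
)

```text
clock: 10.32
eef_pos: [0.4784, 0.2029, 0.1051]
ee_rot: [0.02, 1.0, 0.001, 0.002]
force: [-0.9, 0.3, -1.4]
grip_width: 0.0178
finger_force: 40.0
```

```bash
cat > tilt.py <<'E'
from h import *
def tilt():
    g=optics.grab_frame("side");s=r.get_state();p=s["eef_pos"];R=Ro.from_quat(s["ee_rot"]).as_matrix();nx=-R[:2,0]
    c=np.append(p[:2]+nx*.03,p[2]);u,v=map(int,proj(g,c));x0,y0=u-60,v-50
    K=4;a=cv2.resize(g["img"][y0:y0+100,x0:x0+120],None,fx=K,fy=K,interpolation=cv2.INTER_CUBIC);h=cv2.cvtColor(a,cv2.COLOR_RGB2HSV)
    m=((h[...,0]>10)&(h[...,0]<30)&(h[...,1]>120)&(h[...,2]>60)).astype(np.uint8)
    n,l,st,_=cv2.connectedComponentsWithStats(m)
    Rm=np.array(g["R"]);cam=-Rm.T@np.array(g["t"]);out=[]
    for i in range(1,n):
        if st[i,4]<150: continue
        V,U=np.nonzero(l==i)
        for j in(U.argmin(),U.argmax()):
            uu,vv=(U[j]+.5)/K-.5+x0,(V[j]+.5)/K-.5+y0
            d=Rm.T@np.array([(uu-g["cx"])/g["fx"],(vv-g["cy"])/g["fy"],1])
            nrm=np.array([-nx[1],nx[0]]);k=nrm@(p[:2]-cam[:2])/(nrm@d[:2]);X=cam+k*d
            out.append((round(float((X[:2]-p[:2])@nx)*1e3,1),round(float(X[2]-p[2]-.0188)*1e3,1)))
    print("ends (along nose, z from G) mm:",out)
    for th in(0,15,20,25,30):
        t=np.radians(th);print(th,"tail",[round(-30*np.cos(t)-28*np.sin(t),1),round(30*np.sin(t)-28*np.cos(t),1)],"tip",[round(88*np.cos(t)-28*np.sin(t),1),round(-88*np.sin(t)-28*np.cos(t),1)])
if __name__=="__main__": tilt()
E
python3 tilt.py; python3 k.py 0 -29 110 -29 73 -51 73 -52.5 65 -57 56 -62 31
```

```text
ends (along nose, z from G) mm: [(-37.0, -10.8), (72.4, -66.9)]
0 tail [np.float64(-30.0), np.float64(-28.0)] tip [np.float64(88.0), np.float64(-28.0)]
15 tail [np.float64(-36.2), np.float64(-19.3)] tip [np.float64(77.8), np.float64(-49.8)]
20 tail [np.float64(-37.8), np.float64(-16.1)] tip [np.float64(73.1), np.float64(-56.4)]
25 tail [np.float64(-39.0), np.float64(-12.7)] tip [np.float64(67.9), np.float64(-62.6)]
30 tail [np.float64(-40.0), np.float64(-9.2)] tip [np.float64(62.2), np.float64(-68.2)]
10.3667 [0.4777 0.2026 0.1041] [ 0.6  0.4 -1.7] q6 -1.17
[0.5638 0.2    0.1012] ([-86.2, 0.8, 3.0], 0.0, 'rows', 3)
[0.5638 0.2    0.0642] ([-86.2, 0.7, 40.0], 0.0, 'rows', 3)
[0.5418 0.2008 0.0642] ([-64.2, 0.7, 40.0], 0.0, 'rows', 2)
[0.5403 0.2009 0.0562] ([-62.6, 0.7, 48.0], 0.0, 'rows', 2)
[0.5358 0.2011 0.0472] ([-58.1, 0.7, 56.9], 0.0, 'rows', 2)
[0.5308 0.2013 0.0222] ([-53.1, 0.7, 81.9], 0.0, 'rows', 3)
```

>>> servo_tool(
  increments="-40 1 0 0; -80 1 0 0; -86 1 0 0; -86 1 0 0; -86 1 20 0; -86 1 40 0; -86 1 40 0; -86 1 40 0",
)

```text
clock: 11.03
eef_pos: [0.5613, 0.1997, 0.0624]
ee_rot: [0.02, 1.0, -0.001, -0.002]
force: [0.5, 0.3, -0.9]
grip_width: 0.0178
finger_force: 40.0
```

```bash
python3 k.py 0 -51 73 -52.5 65 -57 56 -62 31; python3 - <<'E'
from h import *
g=optics.grab_frame("side")
save("t2",cv2.resize(g["img"][200:300,300:400],(500,500),interpolation=cv2.INTER_CUBIC))
E
```

```text
11.0333 [0.5613 0.1997 0.0624] [ 0.5  0.3 -0.9] q6 -1.23
[0.5418 0.2008 0.0642] ([19.5, 0.3, -1.7], 0.001, 'rows', 1)
[0.5403 0.2009 0.0562] ([20.9, 0.4, 6.3], 0.001, 'rows', 1)
[0.5358 0.2011 0.0472] ([25.4, 0.4, 15.3], 0.001, 'rows', 1)
[0.5308 0.2013 0.0222] ([30.3, 0.4, 40.3], 0.001, 'rows', 2)
```

View pics/t2.png

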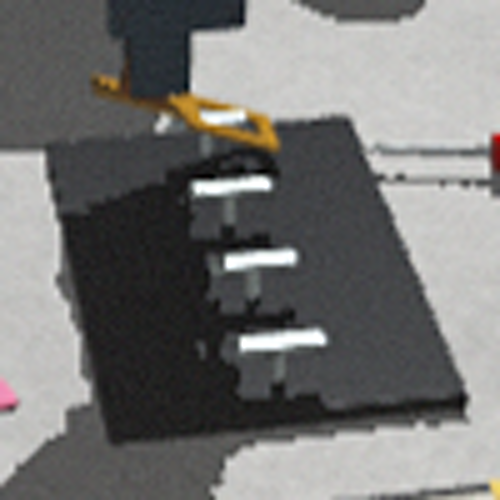

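The far bar is past and below the head's far end, and the head shows through the eye at crop (225,118). I slide back, then lower and flatten with a light grip.

>>> servo_tool(
  increments="7 0 0 0; 14 0 0 0; 20 0 0 0; 20 0 0 0; 21 0 6 0; 25 0 15 0; 26 0 20 0; 28 0 28 0; 30 0 35 0; 30 0 40 0; 30 0 40 0",
  force=8,
)

```text
clock: 12.0
eef_pos: [0.5324, 0.201, 0.0225]
ee_rot: [0.02, 1.0, -0.0, -0.001]
force: [0.1, -1.0, -1.1]
grip_width: 0.0179
finger_force: 8.0
```

```bash
python3 tilt.py; python3 s.py
```

```text
ends (along nose, z from G) mm: [(-32.5, -22.5), (89.9, -35.1)]
0 tail [np.float64(-30.0), np.float64(-28.0)] tip [np.float64(88.0), np.float64(-28.0)]
15 tail [np.float64(-36.2), np.float64(-19.3)] tip [np.float64(77.8), np.float64(-49.8)]
20 tail [np.float64(-37.8), np.float64(-16.1)] tip [np.float64(73.1), np.float64(-56.4)]
25 tail [np.float64(-39.0), np.float64(-12.7)] tip [np.float64(67.9), np.float64(-62.6)]
30 tail [np.float64(-40.0), np.float64(-9.2)] tip [np.float64(62.2), np.float64(-68.2)]
12.05 [0.5327 0.2011 0.023 ] 0.018139357666082014 [-0.3 -0.8 -1.7] 7.999915033578873
```

>>> servo_tool(
  increments="0 0 0 0; 0 0 0 0; 0 0 0 0; 0 0 0 0; 0 0 -20 0; 0 0 -60 0; 0 0 -100 0; 0 0 -100 0; 0 0 -100 0",
  fingers=0.45,
)

```text
clock: 12.8
eef_pos: [0.5345, 0.2017, 0.1264]
ee_rot: [0.02, 1.0, 0.001, 0.002]
force: [-0.6, -0.3, -0.5]
grip_width: 0.0409
finger_force: 0.0
```

```bash
cat > look.py <<'E'
from m2 import *
f=optics.grab_frame("top")
st,E=holders(f)
for s in st:
    e=min(E,key=lambda e:abs(np.linalg.norm(s-e)-.058)) if E else s*0
    d=s-e;print("grip",s.round(4),"eye",e.round(4),np.linalg.norm(d).round(4),"tool x deg",np.degrees(np.arctan2(d[1],d[0])).round(1)%360)
st,_=holders(f,.01,(230,170,348,255));print("rack stones",[s.round(4).tolist() for s in st])
E
python3 look.py; python3 go.py .562 -.317 .12 184.8
```

```text
grip [ 0.5707 -0.3193] eye [ 0.6284 -0.3117] 0.0582 tool x deg 187.5
grip [ 0.451  -0.3166] eye [ 0.508  -0.3087] 0.0576 tool x deg 187.9
grip [ 0.4415 -0.1756] eye [ 0.499  -0.1748] 0.0575 tool x deg 180.7
rack stones []
12.85 [0.5334 0.2013 0.1247] q6 -1.21
([-49.2, -516.8, 4.4], -0.124, 'rows', 13)
```

```bash
python3 go.py .4415 -.1756 .1 180.7
```

```text
12.85 [0.5334 0.2013 0.1247] q6 -1.21
([76.9, -380.3, 24.3], -0.052, 'rows', 10)
```

>>> servo_tool(
  increments="77 -380 20 -0.052; 77 -380 20 -0.052; 77 -380 20 -0.052; 77 -380 20 -0.052; 77 -380 20 -0.052; 77 -380 20 -0.052; 77 -380 20 -0.052; 77 -380 20 -0.052; 77 -380 20 -0.052; 77 -380 20 -0.052; 77 -380 20 -0.052; 77 -380 20 -0.052",
)

```text
clock: 13.85
eef_pos: [0.4401, -0.1756, 0.1028]
ee_rot: [-0.005, 1.0, 0.0, -0.001]
force: [0.6, -0.5, 0.2]
grip_width: 0.0407
finger_force: 0.0
```

```bash
python3 look.py; python3 go.py .4415 -.1756 .016 180.7
```

```text
grip [ 0.5708 -0.3193] eye [ 0.6284 -0.3117] 0.0581 tool x deg 187.5
rack stones [[0.5319, 0.2008]]
13.9 [ 0.4404 -0.1749  0.103 ] q6 -2.01
([-1.2, -0.8, 87.0], -0.001, 'rows', 3)
```

>>> servo_tool(
  increments="-1 -1 40 0; -1 -1 75 0; -1 -1 87 0; -1 -1 87 0; -1 -1 87 0",
)

```text
clock: 14.32
eef_pos: [0.4418, -0.1752, 0.0164]
ee_rot: [-0.007, 1.0, 0.0, -0.001]
force: [-0.4, 1.0, -0.1]
grip_width: 0.0412
finger_force: 0.0
```

>>> servo_tool(
  increments="0 0 0 0; 0 0 0 0; 0 0 0 0; 0 0 0 0; 0 0 0 0; 0 0 0 0",
  fingers=0,
  force=40,
)

```text
clock: 14.82
eef_pos: [0.4426, -0.1766, 0.0177]
ee_rot: [-0.006, 1.0, -0.0, 0.001]
force: [-1.3, 3.4, 10.5]
grip_width: 0.0176
finger_force: 40.0
```

>>> servo_tool(
  increments="0 0 -10 0; 0 0 -40 0; 0 0 -80 0; 0 0 -90 0; 0 0 -90 0",
)

```text
clock: 15.23
eef_pos: [0.4438, -0.1773, 0.1103]
ee_rot: [-0.006, 1.0, -0.001, 0.003]
force: [1.1, 0.5, -0.9]
grip_width: 0.0178
finger_force: 40.0
```

```bash
python3 k.py 1 -135 105 -135 40 -104 40
```

```text
15.2333 [ 0.4438 -0.1773  0.1103] [ 1.1  0.5 -0.9] q6 -2.01
[0.4544 0.1293 0.0962] ([-14.2, 306.5, 13.4], 0.052, 'rows', 8)
[0.4544 0.1293 0.0312] ([-13.9, 306.7, 78.4], 0.052, 'rows', 8)
[0.4854 0.1281 0.0312] ([-44.8, 305.0, 78.5], 0.052, 'rows', 8)
```

>>> servo_tool(
  increments="-14 306 13 0.052; -14 306 13 0.052; -14 306 13 0.052; -14 306 13 0.052; -14 306 13 0.052; -14 306 13 0.052; -14 306 13 0.052; -14 306 13 0.052; -14 306 13 0.052; -14 306 13 0.052",
)

```text
clock: 16.07
eef_pos: [0.4514, 0.1302, 0.0929]
ee_rot: [0.019, 1.0, -0.0, -0.001]
force: [0.6, -0.7, -1.5]
grip_width: 0.018
finger_force: 40.0
```

```bash
python3 tilt.py|head -1; python3 k.py 1 -135 40 -104 40
```

```text
ends (along nose, z from G) mm: [(-31.8, -22.1), (153.6, -56.8)]
16.1167 [0.4515 0.1294 0.0931] [-0.5 -1.2 -0.6] q6 -1.3
[0.4544 0.1293 0.0312] ([-3.0, 0.0, 61.9], 0.001, 'rows', 2)
[0.4854 0.1281 0.0312] ([-34.0, -0.0, 61.8], 0.001, 'rows', 2)
```

>>> servo_tool(
  increments="0 0 40 0; 0 0 62 0; 0 0 62 0; -17 0 62 0; -33 0 62 0; -33 0 62 0; -33 0 62 0",
)

```text
clock: 16.7
eef_pos: [0.4859, 0.1276, 0.0327]
ee_rot: [0.021, 1.0, 0.0, 0.0]
force: [0.3, -0.2, -2.0]
grip_width: 0.0179
finger_force: 40.0
```

>>> servo_tool(
  increments="0 0 -2 0; 0 0 -6 0; -3 0 -11 0; -6 0 -16 0; -9 0 -21 0; -12 0 -26 0; -15 0 -31 0; -19 0 -38 0; -19 0 -38 0; -19 0 -38 0",
  force=15,
)

```text
clock: 17.53
eef_pos: [0.5051, 0.1278, 0.0704]
ee_rot: [0.02, 1.0, 0.0, 0.001]
force: [-0.6, -0.6, -0.7]
grip_width: 0.018
finger_force: 15.0
```

>>> servo_tool(
  increments="15 0 0 0; 30 0 0 0; 30 0 0 0; 30 0 -35 0; 30 0 -35 0; 30 0 -35 0",
  force=40,
)

```text
clock: 18.03
eef_pos: [0.4758, 0.1292, 0.1061]
ee_rot: [0.02, 1.0, 0.0, 0.002]
force: [-1.0, -0.4, -1.7]
grip_width: 0.0174
finger_force: 40.0
```

```bash
python3 tilt.py|head -1; python3 k.py 1 -29 110 -29 73
```

```text
ends (along nose, z from G) mm: [(-39.1, -7.8), (131.0, -72.6)]
18.0833 [0.475  0.129  0.1051] [-0.2 -0.2 -1.7] q6 -1.31
[0.5603 0.1251 0.1012] ([-85.4, -0.5, 4.1], 0.0, 'rows', 3)
[0.5603 0.1251 0.0642] ([-85.4, -0.5, 41.1], 0.0, 'rows', 3)
```

>>> servo_tool(
  increments="-40 -1 0 0; -80 -1 0 0; -85 -1 0 0; -85 -1 0 0; -85 -1 20 0; -85 -1 41 0; -85 -1 41 0; -85 -1 41 0",
)

```text
clock: 18.75
eef_pos: [0.5575, 0.1243, 0.0627]
ee_rot: [0.02, 1.0, -0.0, -0.002]
force: [-0.4, -0.0, -1.0]
grip_width: 0.0181
finger_force: 40.0
```

```bash
python3 k.py 1 -51 73 -52.5 65 -57 56 -62 31; python3 - <<'E'
from h import *
g=optics.grab_frame("side")
save("t3",cv2.resize(g["img"][200:300,300:400],(500,500),interpolation=cv2.INTER_CUBIC))
E
```

```text
18.75 [0.5575 0.1243 0.0627] [-0.4 -0.  -1. ] q6 -1.35
[0.5383 0.1259 0.0642] ([19.2, 0.8, -1.5], 0.001, 'rows', 1)
[0.5368 0.126  0.0562] ([20.6, 0.9, 6.5], 0.001, 'rows', 1)
[0.5323 0.1262 0.0472] ([25.1, 0.9, 15.5], 0.001, 'rows', 1)
[0.5273 0.1264 0.0222] ([30.0, 0.9, 40.6], 0.001, 'rows', 2)
```

View pics/t3.png

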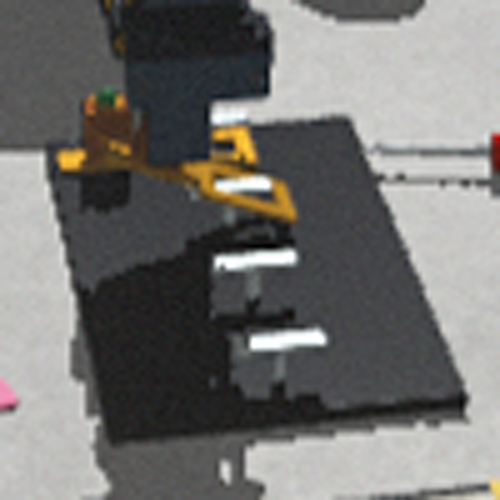

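The second holder is inserted the same way, and the first lies flat under its head behind it. I slide back and lay it down.

>>> servo_tool(
  increments="7 1 0 0; 14 1 0 0; 20 1 0 0; 20 1 0 0; 21 1 6 0; 25 1 15 0; 26 1 20 0; 28 1 28 0; 30 1 35 0; 30 1 40 0; 30 1 40 0",
  force=8,
)

```text
clock: 19.72
eef_pos: [0.5285, 0.1266, 0.0225]
ee_rot: [0.02, 1.0, -0.0, -0.001]
force: [-0.1, 0.1, -1.6]
grip_width: 0.0181
finger_force: 8.0
```

>>> servo_tool(
  increments="0 0 0 0; 0 0 0 0; 0 0 0 0; 0 0 0 0; 0 0 -20 0; 0 0 -60 0; 0 0 -100 0; 0 0 -100 0; 0 0 -100 0",
  fingers=0.45,
)

```text
clock: 20.47
eef_pos: [0.5307, 0.127, 0.1263]
ee_rot: [0.02, 1.0, 0.0, 0.002]
force: [-0.3, 0.4, -0.3]
grip_width: 0.0408
finger_force: 0.0
```

```bash
python3 look.py; python3 go.py .5708 -.3193 .1 187.5 .451 -.3166 .1 187.9
```

```text
grip [ 0.5709 -0.3193] eye [ 0.6284 -0.3118] 0.058 tool x deg 187.5
grip [ 0.4511 -0.316 ] eye [ 0.5079 -0.3086] 0.0572 tool x deg 187.4
rack stones []
20.5167 [0.5295 0.1268 0.1246] q6 -1.34
([-58.9, -444.1, 24.5], -0.171, 'rows', 11)
([60.9, -446.1, 24.3], -0.178, 'rows', 11)
```

>>> servo_tool(
  increments="-59 -444 20 -0.171; -59 -444 20 -0.171; -59 -444 20 -0.171; -59 -444 20 -0.171; -59 -444 20 -0.171; -59 -444 20 -0.171; -59 -444 20 -0.171; -59 -444 20 -0.171; -59 -444 20 -0.171; -59 -444 20 -0.171; -59 -444 20 -0.171; -59 -444 20 -0.171",
)

```text
clock: 21.52
eef_pos: [0.5701, -0.3244, 0.102]
ee_rot: [-0.064, 0.998, -0.0, -0.0]
force: [0.3, -0.7, -0.6]
grip_width: 0.0411
finger_force: 0.0
```

```bash
python3 look.py; python3 go.py .5709 -.3193 .016 187.5
```

```text
rack stones [[0.5318, 0.2007], [0.5246, 0.1263]]
21.5667 [ 0.5696 -0.3217  0.1018] q6 -2.25
([-1.8, 2.1, 85.8], -0.003, 'rows', 3)
```

>>> servo_tool(
  increments="-1 2 40 0; -1 2 75 0; -1 2 86 0; -1 2 86 0; -1 2 86 0",
)

```text
clock: 21.98
eef_pos: [0.5709, -0.3164, 0.0177]
ee_rot: [-0.066, 0.998, 0.0, -0.001]
force: [-0.4, -0.1, -0.1]
grip_width: 0.0409
finger_force: 0.0
```

>>> servo_tool(
  increments="0 0 0 0; 0 0 0 0; 0 0 0 0; 0 0 0 0; 0 0 0 0; 0 0 0 0",
  fingers=0,
  force=40,
)

```text
clock: 22.48
eef_pos: [0.5719, -0.3176, 0.0191]
ee_rot: [-0.066, 0.998, -0.0, 0.001]
force: [-1.0, 1.8, 9.2]
grip_width: 0.0177
finger_force: 40.0
```

>>> servo_tool(
  increments="0 0 -10 0; 0 0 -40 0; 0 0 -80 0; 0 0 -90 0; 0 0 -90 0",
)

```text
clock: 22.9
eef_pos: [0.573, -0.3183, 0.112]
ee_rot: [-0.066, 0.998, -0.002, 0.002]
force: [0.1, 0.2, -1.4]
grip_width: 0.0176
finger_force: 40.0
```

```bash
python3 k.py 2 -135 105
```

```text
22.9 [ 0.573  -0.3183  0.112 ] [ 0.1  0.2 -1.4] q6 -2.24
[0.4521 0.0544 0.0962] ([71.2, 385.4, 14.0], 0.171, 'rows', 10)
```

>>> servo_tool(
  increments="71 385 14 0.171; 71 385 14 0.171; 71 385 14 0.171; 71 385 14 0.171; 71 385 14 0.171; 71 385 14 0.171; 71 385 14 0.171; 71 385 14 0.171; 71 385 14 0.171; 71 385 14 0.171; 71 385 14 0.171; 71 385 14 0.171",
)

```text
clock: 23.9
eef_pos: [0.4496, 0.0558, 0.0932]
ee_rot: [0.019, 1.0, -0.0, -0.001]
force: [0.2, -0.1, -1.9]
grip_width: 0.0177
finger_force: 40.0
```

```bash
python3 k.py 2 -135 41 -104 41
```

```text
23.9 [0.4496 0.0558 0.0932] [ 0.2 -0.1 -1.9] q6 -1.46
[0.4521 0.0544 0.0322] ([-2.7, -1.3, 61.0], 0.002, 'rows', 2)
[0.4831 0.0532 0.0322] ([-33.7, -1.4, 60.9], 0.002, 'rows', 2)
```

>>> servo_tool(
  increments="0 -1 40 0; 0 -1 61 0; 0 -1 61 0; -17 -1 61 0; -33 -1 61 0; -33 -1 61 0; -33 -1 61 0",
)

```text
clock: 24.48
eef_pos: [0.4842, 0.0522, 0.0335]
ee_rot: [0.02, 1.0, 0.0, 0.0]
force: [-1.1, 0.0, -2.0]
grip_width: 0.0176
finger_force: 40.0
```

>>> servo_tool(
  increments="0 0 -2 0; 0 0 -6 0; -3 0 -11 0; -6 0 -16 0; -9 0 -21 0; -12 0 -26 0; -15 0 -31 0; -19 0 -38 0; -19 0 -38 0; -19 0 -38 0",
  force=15,
)

```text
clock: 25.32
eef_pos: [0.5031, 0.0522, 0.0714]
ee_rot: [0.02, 1.0, 0.0, 0.001]
force: [0.7, 0.5, -2.1]
grip_width: 0.0182
finger_force: 15.0
```

>>> servo_tool(
  increments="15 0 0 0; 30 0 0 0; 30 0 0 0; 30 0 -35 0; 30 0 -35 0; 30 0 -35 0",
  force=40,
)

```text
clock: 25.82
eef_pos: [0.4739, 0.0534, 0.1071]
ee_rot: [0.02, 1.0, 0.0, 0.002]
force: [0.2, -0.2, -1.7]
grip_width: 0.0179
finger_force: 40.0
```

```bash
python3 tilt.py|head -1; python3 k.py 2 -29 110 -29 73
```

```text
ends (along nose, z from G) mm: [(-39.0, -11.0), (125.6, -70.8)]
25.8667 [0.4731 0.0534 0.1061] [-1.  -0.1 -1.8] q6 -1.47
[0.558  0.0502 0.1012] ([-85.0, 0.2, 5.0], 0.0, 'rows', 3)
[0.558  0.0502 0.0642] ([-85.0, 0.2, 42.0], 0.0, 'rows', 3)
```

>>> servo_tool(
  increments="-40 0 0 0; -80 0 0 0; -85 0 0 0; -85 0 0 0; -85 0 20 0; -85 0 41 0; -85 0 41 0; -85 0 41 0",
)

```text
clock: 26.53
eef_pos: [0.5556, 0.0499, 0.0635]
ee_rot: [0.02, 1.0, -0.0, -0.002]
force: [-0.8, 0.6, -1.5]
grip_width: 0.0178
finger_force: 40.0
```

```bash
python3 k.py 2 -51 73 -52.5 65 -57 56 -60 31; python3 - <<'E'
from h import *
g=optics.grab_frame("side")
save("t4",cv2.resize(g["img"][200:300,300:400],(500,500),interpolation=cv2.INTER_CUBIC))
E
```

```text
26.5333 [0.5556 0.0499 0.0635] [-0.8  0.6 -1.5] q6 -1.48
[0.536  0.051  0.0642] ([19.6, 0.3, -0.7], 0.001, 'rows', 1)
[0.5345 0.0511 0.0562] ([21.1, 0.3, 7.3], 0.001, 'rows', 1)
[0.53   0.0513 0.0472] ([25.6, 0.3, 16.3], 0.001, 'rows', 1)
[0.527  0.0514 0.0222] ([28.5, 0.4, 41.4], 0.001, 'rows', 2)
```

View pics/t4.png

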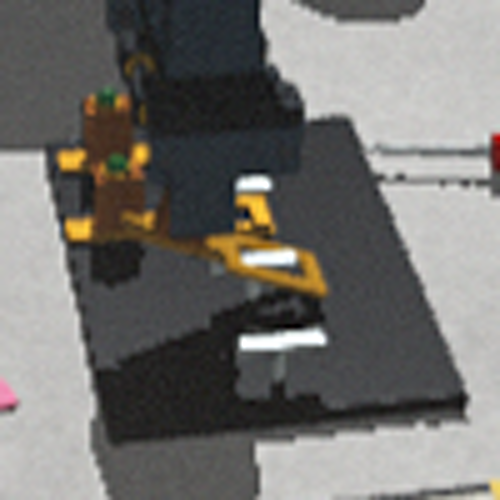

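The third holder is in: the head shows through the eye at crop (270,258), and two more lie hooked behind it. Now I lay it down.

>>> servo_tool(
  increments="7 0 0 0; 14 0 0 0; 20 0 0 0; 20 0 0 0; 21 0 7 0; 25 0 16 0; 26 0 21 0; 27 0 29 0; 28 0 36 0; 28 0 40 0; 28 0 40 0",
  force=8,
)

```text
clock: 27.5
eef_pos: [0.5289, 0.051, 0.0237]
ee_rot: [0.02, 1.0, -0.0, -0.001]
force: [-0.4, 0.6, -0.9]
grip_width: 0.0179
finger_force: 8.0
```

>>> servo_tool(
  increments="0 0 0 0; 0 0 0 0; 0 0 0 0; 0 0 0 0; 0 0 -20 0; 0 0 -60 0; 0 0 -100 0; 0 0 -100 0; 0 0 -100 0",
  fingers=0.45,
)

```text
clock: 28.25
eef_pos: [0.5309, 0.0512, 0.1273]
ee_rot: [0.02, 1.0, 0.0, 0.002]
force: [-0.2, -0.2, -0.7]
grip_width: 0.041
finger_force: 0.0
```

```bash
python3 look.py; python3 go.py .451 -.316 .1 187.5
```

```text
grip [ 0.4504 -0.316 ] eye [ 0.507  -0.3087] 0.0571 tool x deg 187.3
rack stones [[0.5318, 0.2008]]
28.3 [0.5297 0.0511 0.1256] q6 -1.48
([64.1, -369.9, 25.4], -0.171, 'rows', 10)
```

>>> servo_tool(
  increments="64 -370 20 -0.171; 64 -370 20 -0.171; 64 -370 20 -0.171; 64 -370 20 -0.171; 64 -370 20 -0.171; 64 -370 20 -0.171; 64 -370 20 -0.171; 64 -370 20 -0.171; 64 -370 20 -0.171; 64 -370 20 -0.171; 64 -370 20 -0.171; 64 -370 20 -0.171",
)

```text
clock: 29.3
eef_pos: [0.4498, -0.3154, 0.1035]
ee_rot: [-0.065, 0.998, 0.001, -0.001]
force: [-0.8, 0.2, -0.4]
grip_width: 0.0408
finger_force: 0.0
```

```bash
python3 look.py; python3 go.py .4505 -.316 .016 187.4
```

```text
rack stones [[0.5318, 0.2007], [0.5246, 0.1264], [0.5256, 0.0515]]
29.35 [ 0.4501 -0.3148  0.1038] q6 -2.36
([-0.3, -1.3, 87.8], 0.002, 'rows', 3)
```

>>> servo_tool(
  increments="0 -1 40 0; 0 -1 75 0; 0 -1 88 0; 0 -1 88 0; 0 -1 88 0",
)

```text
clock: 29.77
eef_pos: [0.4509, -0.3161, 0.0169]
ee_rot: [-0.066, 0.998, 0.0, -0.001]
force: [0.0, -0.9, 1.4]
grip_width: 0.0408
finger_force: 0.0
```

>>> servo_tool(
  increments="0 0 0 0; 0 0 0 0; 0 0 0 0; 0 0 0 0; 0 0 0 0; 0 0 0 0",
  fingers=0,
  force=40,
)

```text
clock: 30.27
eef_pos: [0.4514, -0.3175, 0.0179]
ee_rot: [-0.065, 0.998, -0.0, 0.001]
force: [-1.1, 3.0, 11.1]
grip_width: 0.0178
finger_force: 40.0
```

>>> servo_tool(
  increments="0 0 -10 0; 0 0 -40 0; 0 0 -80 0; 0 0 -90 0; 0 0 -90 0",
)

```text
clock: 30.68
eef_pos: [0.4524, -0.3184, 0.1105]
ee_rot: [-0.066, 0.998, -0.002, 0.002]
force: [0.9, -0.5, -1.7]
grip_width: 0.0177
finger_force: 40.0
```

```bash
python3 k.py 3 -135 105
```

```text
30.6833 [ 0.4524 -0.3184  0.1105] [ 0.9 -0.5 -1.7] q6 -2.36
[ 0.4489 -0.0204  0.0962] ([-35.5, 295.9, 13.2], 0.171, 'rows', 8)
```

>>> servo_tool(
  increments="-35 296 13 0.171; -35 296 13 0.171; -35 296 13 0.171; -35 296 13 0.171; -35 296 13 0.171; -35 296 13 0.171; -35 296 13 0.171; -35 296 13 0.171; -35 296 13 0.171; -35 296 13 0.171",
)

```text
clock: 31.52
eef_pos: [0.4463, -0.0189, 0.0932]
ee_rot: [0.019, 1.0, -0.0, -0.001]
force: [-0.5, -0.4, -2.0]
grip_width: 0.0178
finger_force: 40.0
```

```bash
python3 k.py 3 -135 40 -104 40
```

```text
31.5167 [ 0.4463 -0.0189  0.0932] [-0.5 -0.4 -2. ] q6 -1.63
[ 0.4489 -0.0204  0.0312] ([-2.7, -1.4, 62.0], 0.002, 'rows', 2)
[ 0.4799 -0.0216  0.0312] ([-33.7, -1.4, 61.9], 0.002, 'rows', 2)
```

>>> servo_tool(
  increments="0 -1 40 0; 0 -1 62 0; 0 -1 62 0; -17 -1 62 0; -33 -1 62 0; -33 -1 62 0; -33 -1 62 0",
)

```text
clock: 32.1
eef_pos: [0.4804, -0.0224, 0.0326]
ee_rot: [0.021, 1.0, -0.0, 0.0]
force: [-0.3, 0.0, -2.2]
grip_width: 0.0179
finger_force: 40.0
```

>>> servo_tool(
  increments="0 0 -2 0; 0 0 -6 0; -3 0 -11 0; -6 0 -16 0; -9 0 -21 0; -12 0 -26 0; -15 0 -31 0; -19 0 -38 0; -19 0 -38 0; -19 0 -38 0",
  force=15,
)

```text
clock: 32.93
eef_pos: [0.4995, -0.0222, 0.0704]
ee_rot: [0.02, 1.0, -0.0, 0.001]
force: [0.3, -0.5, -1.2]
grip_width: 0.0177
finger_force: 15.0
```

>>> servo_tool(
  increments="15 0 0 0; 30 0 0 0; 30 0 0 0; 30 0 -35 0; 30 0 -35 0; 30 0 -35 0",
  force=40,
)

```text
clock: 33.43
eef_pos: [0.4703, -0.0211, 0.1061]
ee_rot: [0.02, 1.0, -0.0, 0.002]
force: [0.0, 0.5, -1.6]
grip_width: 0.0177
finger_force: 40.0
```

```bash
python3 tilt.py|head -1; python3 k.py 3 -29 110 -29 73
```

```text
ends (along nose, z from G) mm: [(49.9, 43.1), (101.3, 24.8), (-38.3, -10.5), (128.3, -64.1)]
33.4833 [ 0.4695 -0.021   0.1051] [-0.5 -0.2 -1.6] q6 -1.63
[ 0.5548 -0.0246  0.1012] ([-85.4, -0.3, 4.1], 0.0, 'rows', 3)
[ 0.5548 -0.0246  0.0642] ([-85.4, -0.3, 41.1], 0.0, 'rows', 3)
```

>>> servo_tool(
  increments="-40 0 0 0; -80 0 0 0; -85 0 0 0; -85 0 0 0; -85 0 20 0; -85 0 41 0; -85 0 41 0; -85 0 41 0",
)

```text
clock: 34.15
eef_pos: [0.552, -0.0242, 0.0625]
ee_rot: [0.02, 1.0, 0.0, -0.002]
force: [0.9, -0.2, -0.6]
grip_width: 0.0183
finger_force: 40.0
```

```bash
python3 k.py 3 -51 73 -52.5 65 -57 56 -60 31; python3 tilt.py|head -1
```

```text
34.15 [ 0.552  -0.0242  0.0625] [ 0.9 -0.2 -0.6] q6 -1.62
[ 0.5328 -0.0238  0.0642] ([19.1, -0.3, -1.7], 0.0, 'rows', 1)
[ 0.5313 -0.0237  0.0562] ([20.6, -0.3, 6.3], 0.0, 'rows', 1)
[ 0.5268 -0.0235  0.0472] ([25.1, -0.3, 15.3], 0.0, 'rows', 1)
[ 0.5238 -0.0234  0.0222] ([28.0, -0.3, 40.4], 0.0, 'rows', 2)
ends (along nose, z from G) mm: [(-81.6, 79.7), (72.2, -72.9), (153.6, -163.2), (187.7, -203.7)]
```

>>> servo_tool(
  increments="7 0 0 0; 14 0 0 0; 20 0 0 0; 20 0 0 0; 21 0 7 0; 25 0 16 0; 26 0 21 0; 27 0 29 0; 28 0 36 0; 28 0 40 0; 28 0 40 0",
  force=8,
)

```text
clock: 35.12
eef_pos: [0.5252, -0.0231, 0.0227]
ee_rot: [0.02, 1.0, 0.0, -0.001]
force: [0.1, -1.1, -1.5]
grip_width: 0.0177
finger_force: 8.0
```

>>> servo_tool(
  increments="0 0 0 0; 0 0 0 0; 0 0 0 0; 0 0 0 0; 0 0 -20 0; 0 0 -60 0; 0 0 -100 0; 0 0 -100 0; 0 0 -100 0",
  fingers=0.45,
)

```text
clock: 35.87
eef_pos: [0.5272, -0.0233, 0.1262]
ee_rot: [0.02, 1.0, -0.0, 0.002]
force: [-0.4, -0.4, -1.3]
grip_width: 0.0409
finger_force: 0.0
```

>>> servo_tool(
  increments="0 -100 -40 0; 0 -200 -40 0; 0 -250 -40 0; 0 -250 -40 0; 0 -250 -40 0; 0 -250 -40 0; 0 -250 -40 0; 0 -250 -40 0; 0 -250 -40 0",
)

```text
clock: 36.62
eef_pos: [0.5149, -0.2725, 0.1625]
ee_rot: [0.02, 1.0, 0.001, -0.001]
force: [-0.0, 0.3, 0.8]
grip_width: 0.0409
finger_force: 0.0
```

```bash
python3 look.py; python3 s.py; python3 - <<'E'
from h import *
g=optics.grab_frame("side");f=optics.grab_frame("top")
save("v",np.hstack([cv2.resize(g["img"][195:295,300:400],(400,400),interpolation=cv2.INTER_CUBIC),cv2.resize(f["img"][160:280,225:345],(400,400),interpolation=cv2.INTER_CUBIC)]))
E
```

```text
rack stones [[0.5318, 0.2008], [0.5246, 0.1263], [0.5256, 0.0515], [0.5212, -0.0226]]
36.6667 [ 0.5151 -0.2718  0.1626] 0.04092120688199111 [ 0.5 -0.1 -0.5] 0.0
```

View pics/v.png

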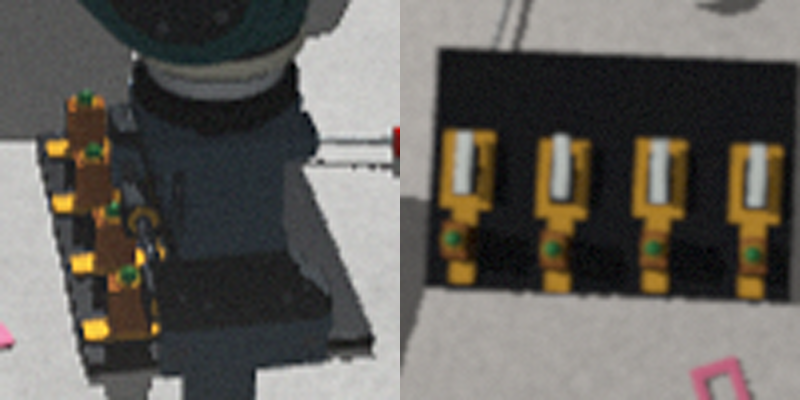

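All four holders are hooked and released, and the studs show inside the eyes. The tool can only point down, so nothing on it can push up on the switch. I take the stud-3 holder off again as the presser, and will hook it back on afterwards.

```bash
python3 go.py .5217 -.0226 .12 177.7
```

```text
36.7667 [ 0.5155 -0.2715  0.1631] q6 -2.06
([3.3, 249.0, 43.3], 0.002, 'rows', 7)
```

>>> servo_tool(
  increments="3 249 40 0; 3 249 40 0; 3 249 40 0; 3 249 40 0; 3 249 40 0; 3 249 40 0; 3 249 40 0; 3 249 40 0",
)

```text
clock: 37.43
eef_pos: [0.5219, -0.0212, 0.1233]
ee_rot: [0.017, 1.0, 0.0, -0.0]
force: [0.4, 1.1, -0.5]
grip_width: 0.0406
finger_force: 0.0
```

```bash
python3 go.py .5215 -.0226 .0215 177.7
```

```text
37.4333 [ 0.5219 -0.0212  0.1233] q6 -1.62
([0.3, -1.4, 101.8], 0.005, 'rows', 3)
```

>>> servo_tool(
  increments="0 -1 40 0; 0 -1 80 0; 0 -1 100 0; 0 -1 101 0; 0 -1 101 0",
)

```text
clock: 37.85
eef_pos: [0.522, -0.0255, 0.0224]
ee_rot: [0.02, 1.0, 0.0, -0.001]
force: [-0.4, 0.1, 0.4]
grip_width: 0.041
finger_force: 0.0
```

>>> servo_tool(
  increments="0 0 0 0; 0 0 0 0; 0 0 0 0; 0 0 0 0; 0 0 0 0; 0 0 0 0",
  fingers=0,
  force=12,
)

```text
clock: 38.35
eef_pos: [0.5234, -0.0252, 0.024]
ee_rot: [0.02, 1.0, -0.0, 0.001]
force: [-2.8, -0.3, 11.8]
grip_width: 0.0183
finger_force: 12.0
```

```bash
python3 k.py 3 -66 31 -66 47 -60 64 -54 80 -52 74 -28 74
```

```text
38.35 [ 0.5234 -0.0252  0.024 ] [-2.8 -0.3 11.8] q6 -1.62
[ 0.5179 -0.0232  0.0222] ([5.6, 1.8, 1.8], 0.0, 'rows', 1)
[ 0.5179 -0.0232  0.0382] ([5.6, 1.8, -14.2], 0.0, 'rows', 1)
[ 0.5238 -0.0234  0.0552] ([-0.4, 1.8, -31.2], 0.0, 'rows', 1)
[ 0.5298 -0.0236  0.0712] ([-6.4, 1.8, -47.2], 0.0, 'rows', 2)
[ 0.5318 -0.0237  0.0652] ([-8.4, 1.8, -41.2], 0.0, 'rows', 2)
[ 0.5558 -0.0247  0.0652] ([-32.4, 1.8, -41.1], 0.0, 'rows', 2)
```

>>> servo_tool(
  increments="5 2 -3 0; 5 2 -8 0; 5 2 -14 0; 3 2 -20 0; 1 2 -26 0; -1 2 -32 0; -3 2 -38 0; -6 2 -44 0; -6 2 -47 0; -6 2 -47 0",
)

```text
clock: 39.18
eef_pos: [0.5292, -0.0234, 0.0706]
ee_rot: [0.02, 1.0, -0.0, 0.001]
force: [1.6, -0.1, -1.3]
grip_width: 0.0179
finger_force: 12.0
```

```bash
python3 k.py 3 -52 74 -28 74 -28 110; python3 - <<'E'
from h import *
g=optics.grab_frame("side")
save("u1",cv2.resize(g["img"][210:300,310:400],(500,500),interpolation=cv2.INTER_CUBIC))
E
```

```text
39.1833 [ 0.5292 -0.0234  0.0706] [ 1.6 -0.1 -1.3] q6 -1.62
[ 0.5318 -0.0237  0.0652] ([-2.6, -0.2, 5.4], 0.0, 'rows', 1)
[ 0.5558 -0.0247  0.0652] ([-26.6, -0.2, 5.4], 0.0, 'rows', 1)
[ 0.5558 -0.0247  0.1012] ([-26.7, -0.2, -30.6], 0.0, 'rows', 1)
```

View pics/u1.png

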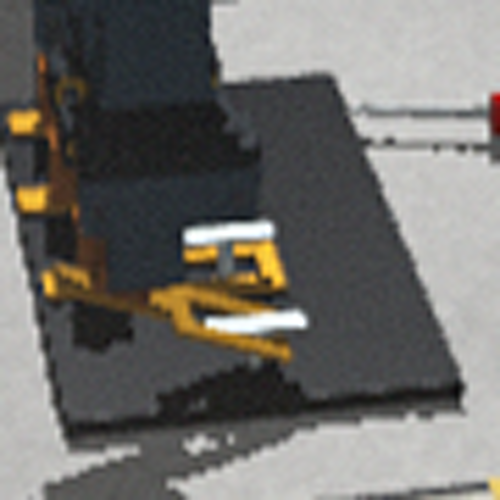

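The holder is tilted again with the far bar under the head and its near edge clear. I slide it forward and lift off.

>>> servo_tool(
  increments="-3 0 5 0; -12 0 5 0; -20 0 5 0; -27 0 5 0; -28 0 5 0; -28 0 5 0; -28 0 -15 0; -28 0 -40 0; -28 0 -60 0; -28 0 -60 0; -28 0 -60 0",
  force=40,
)

```text
clock: 40.15
eef_pos: [0.557, -0.0244, 0.1304]
ee_rot: [0.02, 1.0, -0.0, 0.001]
force: [0.1, 0.6, -2.9]
grip_width: 0.0178
finger_force: 40.0
```

```bash
python3 tilt.py|head -1; python3 s.py; python3 go.py .5 -.165 .11 180
```

```text
ends (along nose, z from G) mm: [(-37.0, 83.9), (-23.7, 84.8), (-85.2, 13.6), (74.5, -73.0), (-40.8, -62.5), (-31.8, -65.1)]
40.2 [ 0.5563 -0.0244  0.1294] 0.017948064960695894 [ 0.9  0.4 -0.9] 39.9996292591095
40.2 [ 0.5563 -0.0244  0.1294] q6 -1.62
([50.6, -142.7, 19.4], -0.04, 'rows', 4)
```

>>> servo_tool(
  increments="51 -143 19 -0.04; 51 -143 19 -0.04; 51 -143 19 -0.04; 51 -143 19 -0.04; 51 -143 19 -0.04; 51 -143 19 -0.04",
)

```text
clock: 40.7
eef_pos: [0.4986, -0.166, 0.1093]
ee_rot: [0.001, 1.0, 0.0, -0.001]
force: [0.2, -0.0, -1.1]
grip_width: 0.0178
finger_force: 40.0
```

>>> servo_tool(
  increments="0 0 30 0; 0 0 50 0; 2 0 60 0; 4 0 68 0; 6 0 76 0; 8 0 84 0; 10 0 90 0; 10 0 93 0; 10 0 93 0; 10 0 93 0",
  force=8,
)

```text
clock: 41.53
eef_pos: [0.4902, -0.1654, 0.0179]
ee_rot: [-0.0, 1.0, -0.0, 0.0]
force: [-0.6, -0.4, -1.5]
grip_width: 0.018
finger_force: 8.0
```

>>> servo_tool(
  increments="0 0 0 0; 0 0 0 0; 0 0 0 0",
  fingers=0.3,
)

```text
clock: 41.78
eef_pos: [0.4902, -0.1654, 0.018]
ee_rot: [-0.0, 1.0, -0.0, 0.0]
force: [-0.8, 0.4, -0.3]
grip_width: 0.0273
finger_force: 0.0
```

>>> servo_tool(
  increments="0 0 0 0; 0 0 0 0; 0 0 0 0; 0 0 0 0; 0 0 -30 0; 0 0 -70 0; 0 0 -100 0; 0 0 -100 0; 0 0 -100 0",
  fingers=0,
  force=60,
)

```text
clock: 42.53
eef_pos: [0.4908, -0.1656, 0.1192]
ee_rot: [-0.0, 1.0, -0.001, 0.001]
force: [-0.4, -0.1, -2.2]
grip_width: 0.0177
finger_force: 60.0
```

```bash
python3 tilt.py|head -1; python3 s.py; python3 go.py .503 .285 .115 256.8
```

```text
ends (along nose, z from G) mm: [(33.9, 117.5), (47.6, 103.3), (38.0, 85.4), (55.9, 67.5), (58.8, 36.4), (71.6, 24.3), (-31.6, -20.0), (93.5, -38.6), (165.7, -95.4), (173.8, -96.0), (-94.1, -93.9), (-76.1, -147.0), (148.6, -188.6), (179.7, -172.2)]
42.5833 [ 0.4899 -0.1652  0.1178] 0.01737767701047229 [-0.8 -0.2 -1.4] 59.99946355819702
42.5833 [ 0.4899 -0.1652  0.1178] q6 -1.94
([-13.2, 450.2, 2.7], -1.34, 'rows', 11)
```

>>> servo_tool(
  increments="-13 450 3 -1.34; -13 450 3 -1.34; -13 450 3 -1.34; -13 450 3 -1.34; -13 450 3 -1.34; -13 450 3 -1.34; -13 450 3 -1.34; -13 450 3 -1.34; -13 450 3 -1.34; -13 450 3 -1.34; -13 450 3 -1.34; -13 450 3 -1.34",
)

```text
clock: 43.58
eef_pos: [0.5023, 0.2893, 0.1131]
ee_rot: [-0.625, 0.781, 0.0, -0.0]
force: [0.6, 0.1, -0.5]
grip_width: 0.0178
finger_force: 60.0
```

>>> servo_tool(
  increments="0 0 0 0; 0 0 0 0",
)

```text
clock: 43.75
eef_pos: [0.5018, 0.284, 0.1131]
ee_rot: [-0.621, 0.784, 0.0, -0.001]
force: [-0.1, -0.7, -1.6]
grip_width: 0.0175
finger_force: 60.0
```

```bash
python3 go.py .517 .344 .115 256.8 .517 .344 .144 256.8; python3 s.py
```

```text
43.75 [0.5018 0.284  0.1131] q6 -2.44
([-61.9, -1.0, -2.0], -0.001, 'rows', 2)
([-61.8, -1.0, -31.0], -0.001, 'rows', 2)
43.75 [0.5018 0.284  0.1131] 0.017509771217389107 [-0.1 -0.7 -1.6] 59.999327659606934
```

>>> servo_tool(
  increments="-30 -1 0 0; -62 -1 0 0; -63 -1 0 0; -63 -1 0 0; -63 -1 -15 0; -63 -1 -24 0; -63 -1 -28 0; -63 -1 -31 0; -63 -1 -32 0; -63 -1 -32 0",
)

```text
clock: 44.58
eef_pos: [0.5181, 0.345, 0.1462]
ee_rot: [-0.621, 0.784, -0.0, -0.0]
force: [3.8, -2.0, -7.7]
grip_width: 0.0177
finger_force: 60.0
```

>>> servo_tool(
  increments="0 0 -1 0; 0 0 -2 0; 0 0 -2 0; 0 0 -2 0",
)

```text
clock: 44.92
eef_pos: [0.5182, 0.3457, 0.1483]
ee_rot: [-0.621, 0.784, -0.0, -0.0]
force: [4.4, 1.7, -12.1]
grip_width: 0.0178
finger_force: 60.0
```

The switch bottomed out again at about −12 N, so the lamp is off. I back out and return to stud 3.

>>> servo_tool(
  increments="0 0 15 0; 0 0 34 0; 0 0 34 0; 40 0 34 0; 80 0 34 0; 110 0 34 0; 110 0 34 0; 110 0 34 0; 110 0 34 0",
)

```text
clock: 45.67
eef_pos: [0.4939, 0.2392, 0.1158]
ee_rot: [-0.621, 0.784, -0.0, 0.001]
force: [-0.9, 0.3, -2.9]
grip_width: 0.0175
finger_force: 60.0
```

```bash
python3 k.py 3 -135 110; python3 s.py
```

```text
45.6667 [0.4939 0.2392 0.1158] [-0.9  0.3 -2.9] q6 -2.5
[ 0.4489 -0.0204  0.1012] ([263.0, -15.6, 14.3], 1.38, 'rows', 12)
45.6667 [0.4939 0.2392 0.1158] 0.017548656894560758 [-0.9  0.3 -2.9] 59.9994421005249
```

>>> servo_tool(
  increments="263 -15 14 1.38; 263 -15 14 1.38; 263 -15 14 1.38; 263 -15 14 1.38; 263 -15 14 1.38; 263 -15 14 1.38; 263 -15 14 1.38; 263 -15 14 1.38; 263 -15 14 1.38; 263 -15 14 1.38; 263 -15 14 1.38; 263 -15 14 1.38",
)

```text
clock: 46.67
eef_pos: [0.4487, -0.0202, 0.1012]
ee_rot: [0.023, 1.0, 0.0, 0.0]
force: [0.5, 0.2, -0.9]
grip_width: 0.0175
finger_force: 60.0
```

>>> servo_tool(
  increments="0 0 0 0; 0 0 0 0",
)

```text
clock: 46.83
eef_pos: [0.4481, -0.0204, 0.101]
ee_rot: [0.017, 1.0, 0.0, 0.0]
force: [-0.3, -0.7, -1.5]
grip_width: 0.0178
finger_force: 60.0
```

```bash
python3 tilt.py|head -1; python3 k.py 3 -135 40 -106 40
```

```text
ends (along nose, z from G) mm: [(40.4, 72.6), (58.7, 69.4), (-7.9, -30.8), (149.8, -60.1), (-32.7, -20.3), (-11.1, -31.2)]
46.8833 [ 0.448  -0.0204  0.1009] [ 1.5  0.1 -1. ] q6 -1.63
[ 0.4489 -0.0204  0.0312] ([-0.9, 0.1, 69.7], 0.004, 'rows', 2)
[ 0.4779 -0.0215  0.0312] ([-29.9, -0.0, 69.8], 0.004, 'rows', 2)
```

>>> servo_tool(
  increments="0 0 40 0; 0 0 68 0; 0 0 68 0; -17 0 68 0; -34 0 68 0; -34 0 68 0; -34 0 68 0",
)

```text
clock: 47.47
eef_pos: [0.4826, -0.0221, 0.034]
ee_rot: [0.019, 1.0, -0.0, 0.001]
force: [-0.5, -0.3, -1.2]
grip_width: 0.0179
finger_force: 60.0
```

>>> servo_tool(
  increments="0 0 -2 0; 0 0 -6 0; -3 0 -11 0; -6 0 -16 0; -9 0 -21 0; -12 0 -26 0; -15 0 -31 0; -19 0 -38 0; -19 0 -38 0; -19 0 -38 0",
  force=15,
)

```text
clock: 48.3
eef_pos: [0.5014, -0.0229, 0.0714]
ee_rot: [0.02, 1.0, -0.0, 0.001]
force: [-0.9, 0.4, -1.4]
grip_width: 0.018
finger_force: 15.0
```

>>> servo_tool(
  increments="15 0 0 0; 30 0 0 0; 30 0 0 0; 30 0 -35 0; 30 0 -35 0; 30 0 -35 0",
  force=40,
)

```text
clock: 48.8
eef_pos: [0.4721, -0.0218, 0.1071]
ee_rot: [0.02, 1.0, -0.0, 0.002]
force: [0.7, 0.2, -1.9]
grip_width: 0.0178
finger_force: 40.0
```

```bash
python3 tilt.py|head -1; python3 k.py 3 -28 110 -28 73
```

```text
ends (along nose, z from G) mm: [(49.7, 28.6), (99.3, 24.3), (-40.0, -8.0), (127.1, -67.8)]
48.85 [ 0.4713 -0.0217  0.1061] [-1.  -0.4 -0.8] q6 -1.63
[ 0.5558 -0.0247  0.1012] ([-84.6, 0.4, 5.0], 0.0, 'rows', 3)
[ 0.5558 -0.0247  0.0642] ([-84.5, 0.4, 42.0], 0.0, 'rows', 3)
```

>>> servo_tool(
  increments="-40 0 0 0; -80 0 0 0; -86 0 0 0; -86 0 0 0; -86 0 20 0; -86 0 42 0; -86 0 42 0; -86 0 42 0",
)

```text
clock: 49.52
eef_pos: [0.5548, -0.0249, 0.0624]
ee_rot: [0.02, 1.0, 0.0, -0.002]
force: [-0.3, 0.7, -1.2]
grip_width: 0.0175
finger_force: 40.0
```

```bash
python3 k.py 3 -51 73 -52.5 65 -57 56 -60 31; python3 - <<'E'
from h import *
g=optics.grab_frame("side")
save("u2",cv2.resize(g["img"][210:300,310:400],(500,500),interpolation=cv2.INTER_CUBIC))
E
```

```text
49.5167 [ 0.5548 -0.0249  0.0624] [-0.3  0.7 -1.2] q6 -1.62
[ 0.5328 -0.0238  0.0642] ([22.0, 0.3, -1.7], 0.0, 'rows', 1)
[ 0.5313 -0.0237  0.0562] ([23.5, 0.3, 6.3], 0.0, 'rows', 1)
[ 0.5268 -0.0235  0.0472] ([28.0, 0.3, 15.3], 0.0, 'rows', 1)
[ 0.5238 -0.0234  0.0222] ([30.9, 0.3, 40.3], 0.0, 'rows', 2)
```

View pics/u2.png

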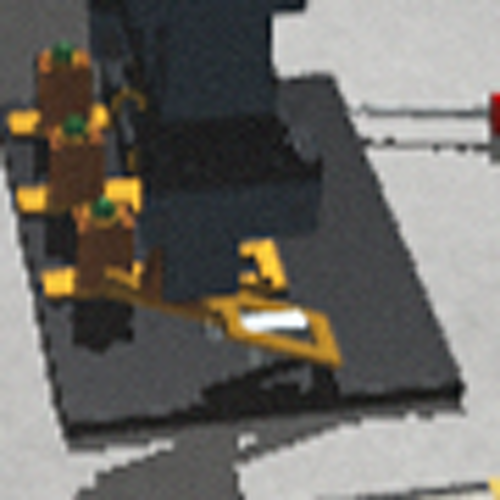

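It is in again, with the head inside the eye at crop (275,320). I lay it down and release.

>>> servo_tool(
  increments="8 0 0 0; 15 0 0 0; 22 0 0 0; 22 0 0 0; 23 0 6 0; 27 0 15 0; 28 0 20 0; 29 0 28 0; 30 0 35 0; 30 0 39 0; 30 0 39 0",
  force=8,
)

```text
clock: 50.48
eef_pos: [0.526, -0.0238, 0.0236]
ee_rot: [0.02, 1.0, 0.0, -0.001]
force: [-0.5, -0.7, -2.0]
grip_width: 0.0179
finger_force: 8.0
```

>>> servo_tool(
  increments="0 0 0 0; 0 0 0 0; 0 0 0 0; 0 0 0 0; 0 0 -20 0; 0 0 -60 0; 0 0 -100 0; 0 0 -100 0; 0 0 -100 0",
  fingers=0.45,
)

```text
clock: 51.23
eef_pos: [0.5281, -0.024, 0.1272]
ee_rot: [0.02, 1.0, -0.0, 0.002]
force: [0.1, 0.1, -0.9]
grip_width: 0.0411
finger_force: 0.0
```

>>> servo_tool(
  increments="0 -100 -60 0; 0 -200 -60 0; 0 -300 -60 0; 0 -300 -60 0; 0 -300 -60 0; 0 -300 -60 0; 0 -300 -60 0; 0 -300 -60 0; 0 -300 -60 0; 0 -300 -60 0; 0 -300 -60 0",
)

```text
clock: 52.15
eef_pos: [0.5141, -0.3225, 0.1836]
ee_rot: [0.02, 1.0, 0.001, -0.001]
force: [0.1, 0.6, -0.4]
grip_width: 0.0412
finger_force: 0.0
```

```bash
python3 look.py; python3 s.py; python3 - <<'E'
from h import *
g=optics.grab_frame("side");f=optics.grab_frame("top")
save("v2",np.hstack([cv2.resize(g["img"][195:295,300:400],(400,400),interpolation=cv2.INTER_CUBIC),cv2.resize(f["img"][160:280,225:345],(400,400),interpolation=cv2.INTER_CUBIC)]))
E
```

```text
rack stones [[0.5318, 0.2008], [0.5246, 0.1263], [0.5256, 0.0515], [0.5207, -0.0233]]
52.2 [ 0.5143 -0.3222  0.1839] 0.04069257962030087 [ 0.5  1.  -0.4] 0.0
```

View pics/v2.png

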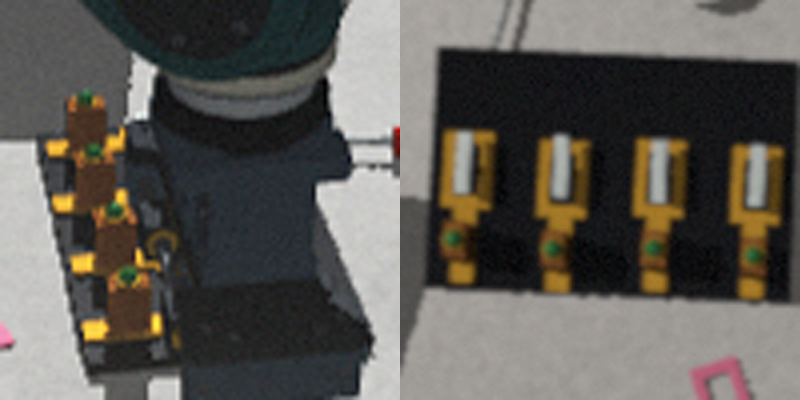

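All four holders lie flat with their eyes around the stud stems, and the arm is clear of everything.

```bash
python3 -c "
from workcell import r
print(r.sign_off())"
```

```text
the job is handed in; nothing more can be done
None
```

I pressed the lamp on, hooked all four holders flat on the rack, pressed the lamp off, and handed the job in; for the second press I unhooked the stud-3 holder as the presser, then hooked it back, and both presses are judged from the force readings only.

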